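# Refit the washed plate in the sandwich toaster and shut it

## Robot

A 6-joint arm with a two-finger parallel gripper is mounted at the origin on the work surface. World frame = base frame: x ahead of the robot, y to its left, z up, the work surface at z = 0. Lengths are in m, angles in rad, forces in N, time in s.
With the tool pointing down it reaches from about 0.375 to 0.9 m from the base axis. Payload 3.1 kg.
Tool frame: the origin (TCP) lies at the very end of the fingers, on their centre line; the grasp point (between the pads) lies 19 mm behind it; y points along the fingers, x is the direction in which the jaws open and shut, and the axes are right-handed (so a half turn about y gives the same grasp; the last joint's range is limited). The gripper opens to 85 mm and grips with 20 to 120 N. Pads are 22 mm wide; open, the fingers measure 114 mm over their backs; the gripper's body (76 mm by 85 mm) begins 54 mm behind the grasp point. The pads swing forward as they close: fully open they stand 13 mm farther back than shut.
Start: joints at [-1.31, 0.527, 1.433, -0, 1.181, -0.178], TCP at [0.266, -0.566, 0.231] pointing down, gripper open.
Joint ranges: [-3.08, 3.08], [-0.75, 2.2], [0.22, 2.44], [-1.43, 4.57], [0, 2.65], [-2.85, 2.85]. Speed limits (rad/s): [2.79, 2.79, 3.14, 3.14, 3.14, 3.14].

## Interface

Orientations are given as a rotation vector (axis times angle).
In Python, from rig import * gives the robot as it stands.
- The arm moves only by the shell command python3 -m creep 'ROWS'. ROWS is JSON, a list of rows, each a list of 7 numbers: the shift along the tool's x, y, z in mm, then the turn, a rotation vector about the tool's x, y, z in rad, then the finger opening in mm, from 0 to 85.4. A call has 1 to 5 rows; each row shifts and turns the pose as measured when the row begins, along the tool's axes as they then stand; what a row does not reach is not made up. A row lasts 1/10 s, in which the tool goes at most 50 mm and 8.59 degrees, less where a joint would pass 70% of its speed; a pose out of reach is approached as far as the arm can. A call is refused whole if a number of a shift passes 50 or a number of a turn 0.15, either way. A call with a gripper value outside its range is refused whole. The fingers move at their own pace and stop on an object; the grip force is fixed at half the most. Time passes only in rows, so rows that do not move let the fingers close. It gives the time, the measured TCP pose, the force and the opening at its end, in the units of the state.
- get_obs(): the state, without advancing time (a new reading comes with each control period).
- capture(name): name is "side" or "top" or "wrist"; returns the picture (420x560x3 uint8, red, green, blue); there is no depth.
- calibration(name): a dict with "fx", "fy", "cx", "cy" (pixels), "k1" (the pictures are not rectified: a ray, as slopes to the right and down, at radius r is drawn at 1 + k1 r^2 times it, then the intrinsics apply), "position" and "rotation" of the camera in the world. Camera axes: x right, y up, looking along -z (the intrinsics and any distortion apply to the point x, -y, -z); pixel columns grow to the right and rows downward; lengths in m; the calibration is good to about 2 mm. A picture is of the moment at which its call begins: read the wrist's pose just before it. calibration takes no time and is no camera call; for the wrist camera it gives the pose at the moment of the call.
- hand_in(): hands the job in, once; it reports no verdict.
The state is a dict: "time_s": time; "q": joint angles; "joint_vel": joint speeds; "effort": joint torques, N m; "eef_pos": TCP position; "ee_rot": TCP orientation; "contact_force": force on the tool from outside, world axes, zero at the start; "wrist_torque": the same for the moment, N m; "width": finger opening in m.
Only numpy, scipy, OpenCV 4.12 (cv2) and the standard library are available. Lean on these libraries where they do the work, as an engineer would, in place of code of your own. Each camera call takes 0.05 s, during which the arm holds its last target.

## Task

Refit the washed lower plate in the sandwich toaster: of the two plates propped against the drainer take the one with a single straight ridge down its middle (not the waffle plate), set it without dropping it into the toaster's base, ridge side up and ridge running from hinge to handle, so that it sits flat and fully home, and let go of it. Then close the toaster's lid all the way. The lid may be standing only part-way open at first; leave the waffle plate and everything else on the worktop where it is.

Things in the scene. Friction and masses are not known exactly. Their poses are not given: they have to be found in the camera images.
- plate_mid (a point): Centre (half-way up, inside the ridge) of the wanted plate: dark cast tray 132 mm (its x) by 116 mm (y) by 20 mm high, z out of its open side, floor 4 mm and rim walls 5 mm thick; one straight ridge along x through the middle, 10 mm wide, 16 mm up from the floor to rim level, a 48 mm wide hollow each side. The point is 10 mm above the flat underside. Pinch it across the ridge.
- plate: The same wanted plate, about 0.32 kg: origin at the centre of its underside, axes as plate_mid's. At the start it leans at about 34 degrees from level: lower edge on the drip tray just behind its front lip, underside on the basket's front rim, open side up and tipped towards the right (-y), its x (the ridge) running up the slope.
- waffle_mid (a point): Centre, 10 mm above the underside, of the other plate: same outline, height and material, but with a low grid of ribs (three each way, 8 mm above its floor) in place of the ridge. It leans beside the wanted plate in the same way, nearer to or farther from the robot, about 12 mm between the two. Not to be used or disturbed.
- drainer: Fixed white dish drainer, origin on the worktop under the basket's front wall, x from its front (which faces to the right, -y) to its back. Drip tray from x = -110 to +151 mm, 290 mm wide (y), floor 3 mm thick, lip 9 mm high all round; on it a perforated basket 270 mm wide from x = -4 to +150 mm, rim 70 mm above the worktop. Both plates lean on the basket's front rim.
- toaster: Fixed sandwich toaster; origin on the worktop 30 mm in front of the hinge line, x points from handle to hinge (away from the robot), y along the hinge, z up. White base shell from x = -150 to +20 mm, 150 mm wide (y), top edge 60 mm high; in front of it a grey handle 46 mm wide from x = -148 to -196 mm, 40 to 54 mm high.
- seat (a point): Centre of the floor of the base's pocket, 44 mm above the worktop, 95 mm in front of the hinge line; axes as the toaster's. Pocket 136 mm (x) by 120 mm (y), 2 mm of room each side of the plate, 16 mm deep, open upwards; floor an aluminium ledge round a shallow recess with a heater loop. A seated plate stands 4 mm above the shell, its plate_mid 10 mm above this point.
- hinge (a point): Middle of the lid's hinge line, 64 mm above the worktop; axes as the toaster's.
- lid (a joint): Lid angle in rad: 0 = shut and level over the base, grows as the lid swings up and back; 1.57 = upright; stop at 1.95. The hinge is stiff (about 0.5 N m) and the lid, about 0.4 kg, stays at any angle where it is left. Starts between 1.25 and 1.65. Below about 1.5 it overhangs the pocket.
- lid_back (a point): Point on the lid's outer face, 150 mm from the hinge line, on the centre line, 36 mm above the hinge plane; turns with the lid: x from handle to hinge, z out of the outer face. Lid 150 mm wide, from 9 to 181 mm from the hinge line and 3 to 36 mm above the hinge plane; its handle, 46 mm wide, 178 to 226 mm out and 9 to 25 mm above that plane. A shut lid clears a seated plate by 3 mm.
- pump_mid (a point): Soap pump bottle, clear, 62 mm across, 180 mm tall with its nozzle, standing upright on the worktop between toaster and drainer, nearer the robot; the point is 70 mm up its axis. Not to be disturbed.
- mug_mid (a point): Blue mug, 72 mm across, 88 mm tall, handle at its own +y, standing between toaster and drainer, farther back; the point is half-way up its axis. Not to be disturbed.
- cup_mid (a point): White cup, 68 mm across, 70 mm tall, standing inside the drainer's basket; the point is half-way up its axis. Not to be disturbed.
- bottle_mid (a point): Small green glass bottle, 44 mm across, 130 mm tall, upright at one far side of the worktop; the point is half-way up its axis. Not to be disturbed.
- jar_mid (a point): Glass jar with a metal cap, 72 mm across, 100 mm tall, upright at one far side of the worktop; the point is half-way up its axis. Not to be disturbed.
- brush_mid (a point): Wooden washing-up brush, 200 mm long, 45 mm wide, 36 mm high, lying on the worktop close to the robot; the point is on its axis at the neck, 20 mm up, x points to its head. Not to be disturbed.
- spatula_mid (a point): Wooden spatula, 260 mm long, lying on the worktop close to the robot; the point is 10 mm over its origin. Not to be disturbed.
There are look-alikes about, which are no part of the job. Leave any pink look-alike of the plate alone.

How it is judged:
On the way, in this order (a step that is already met when the one before it is completed fails the run):
1. The ridged plate sits flat and fully home in the open toaster, let go (horizontal distance between plate_mid and seat below 0.0045 m and z of plate_mid in the frame of seat between 0.008 and 0.0122 m and angle between plate_mid's own z axis and vertical below 0.035 rad and angle between the x axis of plate_mid and the x axis of seat, either way round below 0.06 rad and contact force between the fingers and plate below 0.1 N and value of joint lid above 0.9 rad), for 0.2 s.
2. The lid is shut (value of joint lid below 0.04 rad), for 0.2 s.
At the end, for the whole second after the job is handed in: Ridged plate in the pocket, ridge up and from hinge to handle (0.06 rad), centred within 4.5 mm, level within 0.035 rad, underside within 2 mm of the pocket floor, at rest, let go; lid shut within 0.04 rad; waffle plate and the other things within 30 mm of where they were (horizontal distance between plate_mid and seat below 0.0045 m and z of plate_mid in the frame of seat between 0.008 and 0.0122 m and angle between plate_mid's own z axis and vertical below 0.035 rad and angle between the x axis of plate_mid and the x axis of seat, either way round below 0.06 rad and contact force between the fingers and plate below 0.1 N and value of joint lid below 0.04 rad and linear speed of plate below 0.02 m/s and distance of each of waffle_mid, pump_mid, mug_mid, cup_mid, bottle_mid, jar_mid, brush_mid, spatula_mid from where it was at the start of the episode below 0.03 m); the robot touches nothing.
It fails at once if The plate is dropped or thrown (moves faster than 0.6 m/s out of the fingers) (linear speed of plate above 0.6 m/s and contact force between the fingers and plate below 0.1 N).
It fails at once if The waffle plate is moved by more than 30 mm (distance of waffle_mid from where it was at the start of the episode above 0.03 m).
It fails at once if Something else on the worktop (pump bottle, mug, cup, bottle, jar, brush, spatula) is moved by more than 30 mm (distance of any of pump_mid, mug_mid, cup_mid, bottle_mid, jar_mid, brush_mid, spatula_mid from where it was at the start of the episode above 0.03 m).
It also fails if it takes over 72 s, if anything falls off the work surface, if the arm or the gripper's body presses on something with over 40 N, if the wrist force passes 120 N, or if a joint passes its speed limit or range.

## Working session

There is one attempt and no reset: what is moved stays moved. The work goes in short steps, Python scripts to look and compute and a shell command to move; the robot and the scene stay as the last step left them, time stands still between calls to the robot, and variables do not carry over. Pictures are saved under pics/ and viewed, and the job is handed in when it is done.

```bash
mkdir -p pics; ls; python3 - <<'E'
from rig import *
import cv2
print(get_obs())
for n in ["side","top","wrist"]:
    c=calibration(n); print(n,c)
    im=capture(n); cv2.imwrite(f"pics/{n}0.png",im[:,:,::-1])
E
```

```text
pics
{'time_s': 0.0, 'q': array([-1.31051256e+00,  5.28466284e-01,  1.43388473e+00,  5.96776388e-06,
        1.18142334e+00, -1.78515693e-01]), 'joint_vel': array([ 0.00055046,  0.00039556, -0.00055606,  0.00079664,  0.00105403,
       -0.00180972]), 'effort': array([ 1.31702946e-03, -4.42346942e+01, -1.78025186e+01, -1.23369691e-04,
        8.54649232e-03,  5.58936875e-06]), 'eef_pos': array([ 0.26536591, -0.56507965,  0.23033915]), 'ee_rot': array([-1.38389163,  0.8813265 , -0.87869968]), 'contact_force': array([ 0.57091569, -0.11909299, -0.02005711]), 'wrist_torque': array([-0.02251129,  0.00643631, -0.02985322]), 'width': 0.085572418391735}
side {'fx': 439.5250570173783, 'fy': 439.5250570173783, 'cx': 278.1244318190605, 'cy': 208.5972151021019, 'k1': 0.03922679809167483, 'position': array([0.19768361, 0.80133795, 0.99936462]), 'rotation': array([ 0.16476314, -1.0374932 , -2.61528622])}
top {'fx': 428.6460344320489, 'fy': 428.6460344320489, 'cx': 285.25162127858505, 'cy': 212.8885383482898, 'k1': -0.1274745742261076, 'position': array([ 0.40867933, -0.00947818,  1.22037501]), 'rotation': array([ 0.04733462, -0.02708944, -1.59024909])}
wrist {'fx': 375.8709256637999, 'fy': 375.8709256637999, 'cx': 278.8483156890333, 'cy': 209.99540008767082, 'k1': -0.07189277289568288, 'position': array([ 0.33786258, -0.53153824,  0.37335421]), 'rotation': array([-0.28147402,  0.18185945, -1.12257919])}
```

View pics/side0.png

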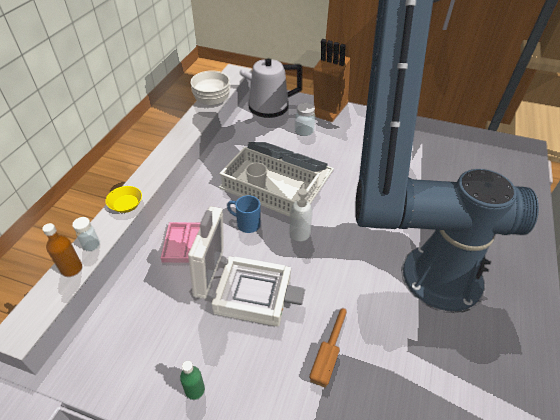

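View pics/top0.png

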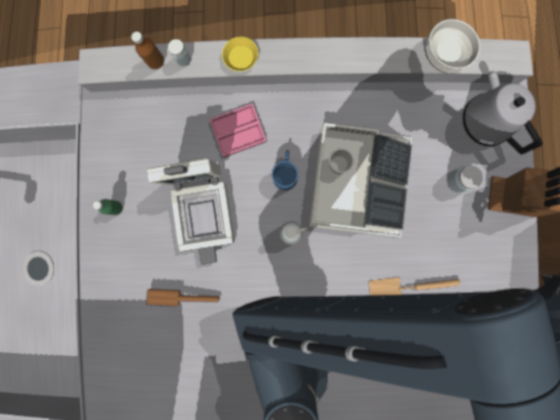

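View pics/wrist0.png

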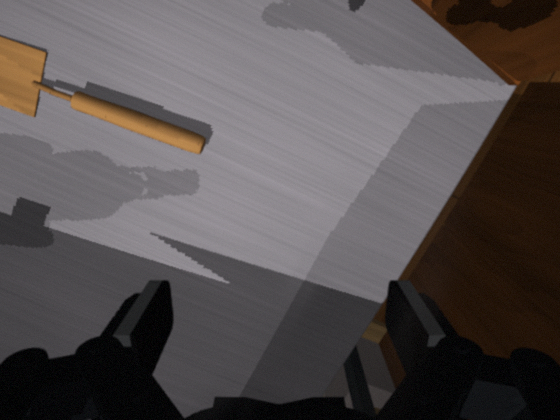

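The top picture shows two dark plates leaning on the drainer, at about (391,160) and (386,207). A pink look-alike lies at (238,130). The toaster is at (202,210), with its lid standing near-upright at (180,172). I'll enlarge the drainer and the toaster.

```bash
cat > h.py <<'E'
from rig import *
import numpy as np, cv2
from scipy.spatial.transform import Rotation as R
def K(c): return np.array([[c['fx'],0,c['cx']],[0,c['fy'],c['cy']],[0,0,1.]])
def ray(c,uv):
    uv=np.atleast_2d(np.array(uv,float))
    p=cv2.undistortPoints(uv[:,None,:],K(c),np.array([c['k1'],0,0,0.]))[:,0]
    d=np.c_[p[:,0],-p[:,1],-np.ones(len(p))]
    d/=np.linalg.norm(d,axis=1)[:,None]
    return np.array(c['position']),R.from_rotvec(c['rotation']).apply(d)
def onz(c,uv,z):
    o,d=ray(c,uv); t=(z-o[2])/d[:,2]; return o+d*t[:,None]
def onplane(c,uv,p,n):
    o,d=ray(c,uv); t=((p-o)@n)/(d@n); return o+d*t[:,None]
def proj(c,P):
    P=np.atleast_2d(P); q=R.from_rotvec(c['rotation']).inv().apply(P-c['position'])
    q=q*[1,-1,-1]
    return cv2.projectPoints(q,np.zeros(3),np.zeros(3),K(c),np.array([c['k1'],0,0,0.]))[0][:,0]
def tri(c1,u1,c2,u2):
    o1,d1=ray(c1,u1);o2,d2=ray(c2,u2);d1=d1[0];d2=d2[0]
    A=np.c_[d1,-d2];s=np.linalg.lstsq(A,o2-o1,rcond=None)[0]
    a=o1+d1*s[0];b=o2+d2*s[1];return (a+b)/2,np.linalg.norm(a-b)
def crop(im,x0,y0,x1,y1,s,name):
    cv2.imwrite(name,cv2.resize(im[y0:y1,x0:x1],None,fx=s,fy=s,interpolation=cv2.INTER_CUBIC))
E
python3 - <<'E'
from h import *
im=cv2.imread('pics/top0.png'); crop(im,300,110,430,250,4,'pics/c1.png'); crop(im,140,150,250,270,5,'pics/c2.png')
im=cv2.imread('pics/side0.png'); crop(im,150,190,320,340,4,'pics/c3.png')
E
```

```text
(no output)
```

View pics/c1.png

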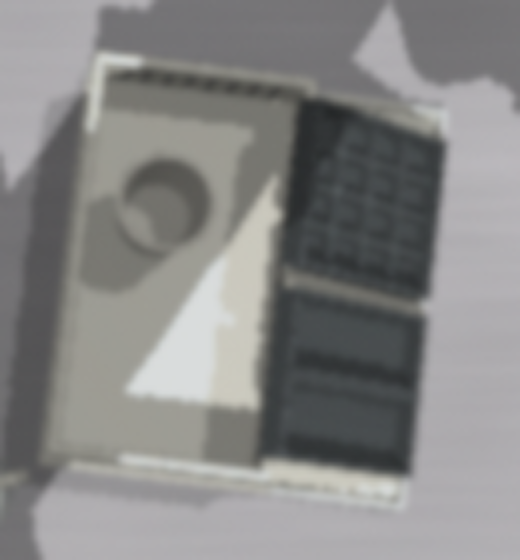

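View pics/c2.png

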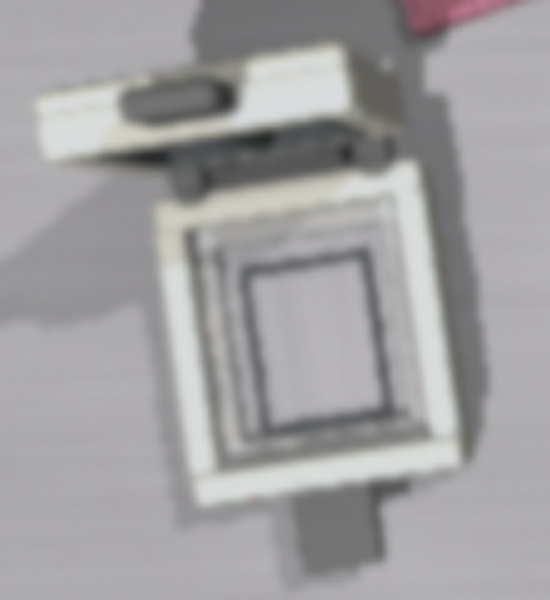

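View pics/c3.png

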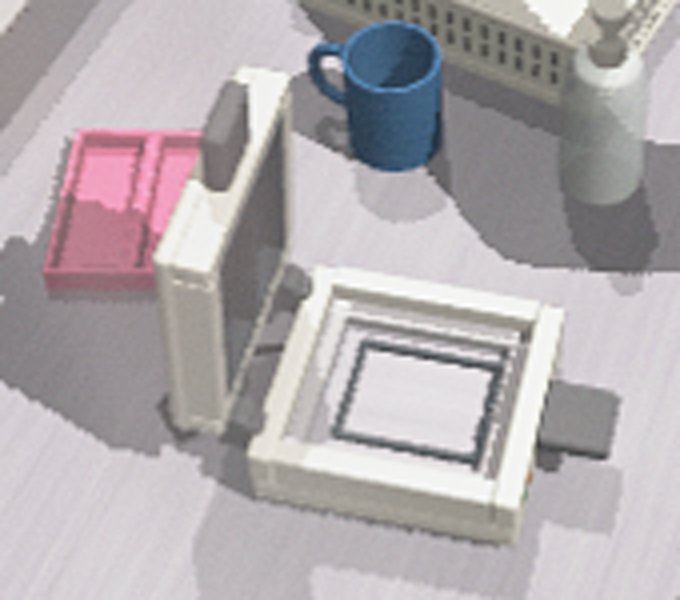

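The ridged plate is the one at top pixel (386,207): its single ridge runs left to right in the crop, which is up the slope. (391,160) is the waffle plate, and the pink tray at (238,130) is a decoy. Next come coarse measurements.

```bash
python3 - <<'E'
from h import *
np.set_printoptions(precision=4,suppress=True)
c=calibration('top'); s=calibration('side')
o=get_obs(); print(R.from_rotvec(o['ee_rot']).as_matrix())
# toaster shell top z=.06 (c2)
T=np.array([(157,207),(415,165),(462,445),(192,500)])/5+[140,150]
P=onz(c,T,.06);print('toaster top-cam corners\n',P, [np.linalg.norm(P[i]-P[(i+1)%4]) for i in range(4)])
S=np.array([(318,268),(563,308),(520,507),(255,447)])/4+[150,190]
P=onz(s,S,.06);print('toaster side-cam corners(hinge right,handle right,handle left,hinge left)\n',P,[np.linalg.norm(P[i]-P[(i+1)%4]) for i in range(4)])
# plate rim corners
L=np.array([(281,287),(262,463)])/4+[300,110]; print('upper edge',onz(c,L,.093))
L=np.array([(427,312),(410,475)])/4+[300,110]; print('lower edge',onz(c,L,.0196))
D=np.array([(97,57),(50,460)])/4+[300,110];print('drainer back rim',onz(c,D,.07))
D=np.array([(445,108),(408,505)])/4+[300,110];print('tray front lip',onz(c,D,.009))
for n,p,z in [('pump',(291,233),.17),('mug',(285,175),.088),('cup',(340,160),.07)]: print(n,onz(c,p,z))
# lid handle: tops
a,e=tri(c,np.array([(178,103)])/5+[140,150],s,np.array([(228,130)])/4+[150,190]);print('lid handle',a,e)
E
```

```text
[[ 0.4249 -0.0004  0.9053]
 [-0.9053  0.0016  0.4249]
 [-0.0016 -1.      0.0003]]
toaster top-cam corners
 [[0.5292 0.3171 0.06  ]
 [0.5489 0.1735 0.06  ]
 [0.3957 0.1497 0.06  ]
 [0.3681 0.2989 0.06  ]] [np.float64(0.14498987459090795), np.float64(0.15507486402327025), np.float64(0.15171631397700178), np.float64(0.1621828304300904)]
toaster side-cam corners(hinge right,handle right,handle left,hinge left)
 [[0.5461 0.1783 0.06  ]
 [0.3833 0.1531 0.06  ]
 [0.3616 0.2984 0.06  ]
 [0.5267 0.3152 0.06  ]] [np.float64(0.16468977571402066), np.float64(0.14687145021588496), np.float64(0.1660214052150061), np.float64(0.13823759385174872)]
upper edge [[ 0.5402 -0.2224  0.093 ]
 [ 0.424  -0.2063  0.093 ]]
lower edge [[ 0.5293 -0.3401  0.0196]
 [ 0.4142 -0.324   0.0196]]
drainer back rim [[ 0.7031 -0.1063  0.07  ]
 [ 0.4292 -0.0677  0.07  ]]
tray front lip [[ 0.6781 -0.3624  0.009 ]
 [ 0.393  -0.3247  0.009 ]]
pump [[ 0.4089 -0.0096  0.17  ]]
mug [[0.5632 0.0033 0.088 ]]
cup [[ 0.6037 -0.1463  0.07  ]]
lid handle [0.5538 0.2481 0.2697] 0.0012084620893476545
```

```bash
cat >> h.py <<'E'
def tool(): 
    o=get_obs(); return np.array(o['eef_pos']),R.from_rotvec(o['ee_rot'])
def plan(pt,Rt,n=None,step=45,w=85.0,turn=.14,p0=None,R0=None):
    p,r=tool()
    if p0 is not None:p,r=p0,R0
    d=pt-p; rv=(r.inv()*Rt).as_rotvec()
    m=max(1,int(np.ceil(max(np.linalg.norm(d)*1000/step,np.linalg.norm(rv)/turn))))
    if n:m=max(n,m)
    rows=[]
    for i in range(m):
        ri=r*R.from_rotvec(rv*i/m)
        rows.append(list(np.round(ri.inv().apply(d/m)*1000,1))+list(np.round(rv/m,4))+[w])
    print(m,'rows')
    for q in rows: print([float(v) for v in q])
def toolR(xt,yt):
    xt=np.array(xt,float);yt=np.array(yt,float)/np.linalg.norm(yt);xt-=yt*(xt@yt);xt/=np.linalg.norm(xt)
    return R.from_matrix(np.c_[xt,yt,np.cross(xt,yt)])
def plateR(yaw,tilt=np.radians(34)): # yaw: horizontal dir of upslope h=(cos,sin); returns u,lat(y_plate),n
    h=np.array([np.cos(yaw),np.sin(yaw),0]);z=np.array([0,0,1.])
    u=np.cos(tilt)*h+np.sin(tilt)*z;n=-np.sin(tilt)*h+np.cos(tilt)*z
    return u,np.cross(n,u),n
E
python3 - <<'E'
from h import *
np.set_printoptions(precision=4,suppress=True)
p,r=tool();c=calibration('wrist');rc=R.from_rotvec(c['rotation'])
print('cam in tool',r.inv().apply(c['position']-p),'fwd',r.inv().apply(rc.apply([0,0,-1])),'up',r.inv().apply(rc.apply([0,1,0])))
u,l,n=plateR(np.arctan2(.99,.138)); Rt=toolR(-l,-n)
C=np.array([.4793,-.2779,.0565])
for s in(.1,.14,.18):
    pt=C+n*s
    cc=dict(c);cc['position']=pt+Rt.apply(r.inv().apply(c['position']-p));cc['rotation']=(Rt*r.inv()*rc).as_rotvec()
    cor=[C+a*u*.066+b*l*.058 for a,b in[(1,1),(1,-1),(-1,-1),(-1,1)]]
    print(s,pt,proj(cc,cor).tolist())
pt=C+n*.15; print(pt); plan(pt,Rt)
E
```

```text
cam in tool [ 0.0001 -0.1429  0.0799] fwd [-0.0007  0.9499 -0.3126] up [0.0007 0.3126 0.9499]
0.1 [ 0.4716 -0.3333  0.1394] [[187.03627896794768, 110.7718850941562], [370.76431997817537, 110.60549785660805], [357.4060046990231, 294.6285428584927], [200.7015749422632, 294.72361107236395]]
0.14 [ 0.4685 -0.3554  0.1726] [[199.76827359140344, 107.44643199990693], [358.0578959828556, 107.30251837760814], [348.10776340075904, 269.6994167373906], [209.9868591079916, 269.7888511698419]]
0.18 [ 0.4654 -0.3776  0.2057] [[209.41221646996024, 104.9425417980958], [348.4340744780996, 104.81578808521681], [340.7484590477201, 250.03544282301803], [217.3361577221141, 250.11929478424744]]
[ 0.4677 -0.361   0.1809]
9 rows
[-11.0, 5.6, 30.0, 0.0602, -0.1071, 0.0326, 85.0]
[-7.5, 7.7, 30.6, 0.0602, -0.1071, 0.0326, 85.0]
[-4.0, 9.7, 30.7, 0.0602, -0.1071, 0.0326, 85.0]
[-0.3, 11.6, 30.3, 0.0602, -0.1071, 0.0326, 85.0]
[3.3, 13.4, 29.4, 0.0602, -0.1071, 0.0326, 85.0]
[6.8, 14.9, 28.0, 0.0602, -0.1071, 0.0326, 85.0]
[10.2, 16.3, 26.1, 0.0602, -0.1071, 0.0326, 85.0]
[13.4, 17.4, 23.8, 0.0602, -0.1071, 0.0326, 85.0]
[16.4, 18.3, 21.1, 0.0602, -0.1071, 0.0326, 85.0]
```

```bash
python3 -m creep '[[-11,5.6,30,0.06,-0.107,0.033,85],[-7.5,7.7,30.6,0.06,-0.107,0.033,85],[-4,9.7,30.7,0.06,-0.107,0.033,70],[0,11.6,30.3,0.06,-0.107,0.033,60],[3.3,13.4,29.4,0.06,-0.107,0.033,48]]'
python3 -m creep '[[6.8,14.9,28,0.06,-0.107,0.033,48],[10.2,16.3,26.1,0.06,-0.107,0.033,48],[13.4,17.4,23.8,0.06,-0.107,0.033,48],[16.4,18.3,21.1,0.06,-0.107,0.033,48],[0,0,0,0,0,0,48]]'
python3 - <<'E'
from h import *
u,l,n=plateR(np.arctan2(.99,.138)); Rt=toolR(-l,-n)
plan(np.array([.4677,-.361,.1809]),Rt,w=48)
E
```

```text
time_s: 0.65
eef_pos: [0.3785, -0.4493, 0.203]
ee_rot: [-1.174, 0.408, -0.443]
contact_force: [-0.0, -0.1, 0.2]
width: 0.0481
time_s: 1.15
eef_pos: [0.4705, -0.3501, 0.1792]
ee_rot: [-0.954, 0.042, -0.097]
contact_force: [0.3, -0.0, -0.5]
width: 0.0481
1 rows
[-1.6, -7.8, -8.0, -0.0232, 0.034, -0.0152, 48.0]
```

```bash
python3 -m creep '[[-1.6,-7.8,-8,-0.023,0.034,-0.015,48],[0,0,0,0,0,0,48],[0,0,0,0,0,0,48]]'
python3 - <<'E'
from h import *
import json
c=calibration('wrist'); im=capture('wrist')[:,:,::-1]; cv2.imwrite('pics/w1.png',im)
json.dump({k:np.array(v).tolist() for k,v in c.items()},open('w1.json','w'))
print(get_obs()['joint_vel'],get_obs()['q'])
E
```

```text
time_s: 1.45
eef_pos: [0.4665, -0.3627, 0.1805]
ee_rot: [-0.979, 0.073, -0.13]
contact_force: [0.0, -0.7, -0.8]
width: 0.0484
[ 0.00221534  0.00037981 -0.00093618  0.00612301  0.00280254 -0.00464319] [-1.0326045   0.72421425  1.34439158  0.35611637  1.55398791 -0.98222957]
```

View pics/w1.png

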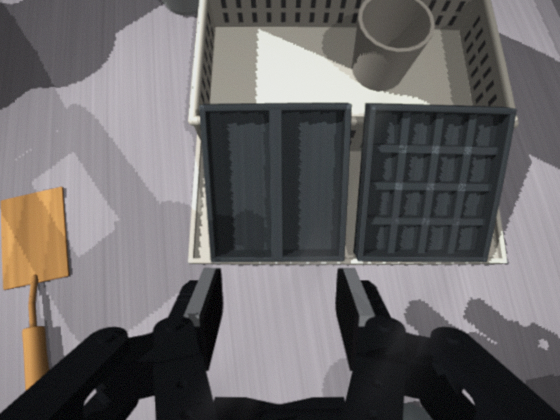

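The wrist picture shows the ridged plate on the left, corners near (203,105), (350,103), (347,261) and (211,262), with the ridge at u≈277. The waffle plate is on the right. Enlarging it.

```bash
python3 - <<'E'
from h import *
im=cv2.imread('pics/w1.png'); im=cv2.convertScaleAbs(im,alpha=1.8,beta=20); crop(im,190,90,365,275,3.2,'pics/c4.png')
E
```

```text
(no output)
```

View pics/c4.png

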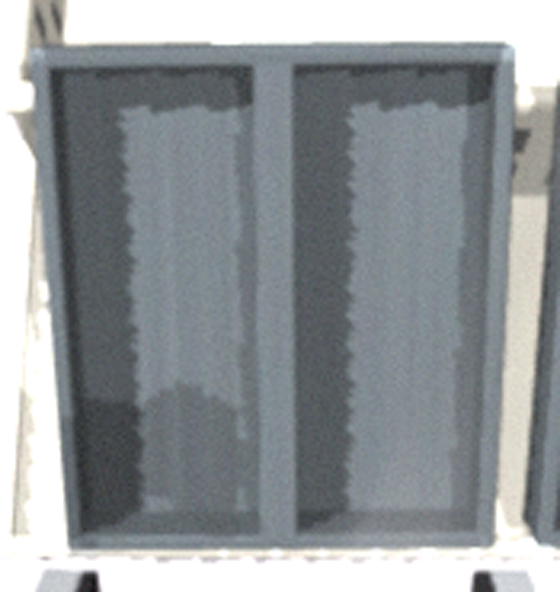

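```bash
cat > pnp.py <<'E'
from h import *
def pnp(c,uv,obj):
    r,ok=None,None
    ok,rv,t=cv2.solvePnP(np.array(obj,float),np.array(uv,float),K(c),np.array([c['k1'],0,0,0.]),flags=cv2.SOLVEPNP_ITERATIVE)
    pr=cv2.projectPoints(np.array(obj,float),rv,t,K(c),np.array([c['k1'],0,0,0.]))[0][:,0]
    print('resid px',np.abs(pr-uv).max())
    F=np.diag([1,-1,-1.]); Rc=R.from_rotvec(c['rotation']).as_matrix()
    return Rc@F@t[:,0]+c['position'], Rc@F@cv2.Rodrigues(rv)[0]
E
python3 - <<'E'
from pnp import *
import json
np.set_printoptions(precision=4,suppress=True)
c=json.load(open('w1.json'))
uv=(np.array([(37,46),(512,46),(492,547),(72,547)])+.5)/3.2+[189.5,89.5]
# plate x = upslope(image up), y: left in image (plate y = n x u)
a,b=.066,.058
p,M=pnp(c,uv,[(a,b,.01),(a,-b,.01),(-a,-b,.01),(-a,b,.01)])
print('plate_mid',p);print(M); print('tilt',np.degrees(np.arccos(M[2,2])),'yaw',np.arctan2(M[1,0],M[0,0]))
C=p+M[:,2]*.01; E=C+M[:,2]*0
pts=onplane(c,uv,C,M[:,2]);print('on plane edges',[np.linalg.norm(pts[i]-pts[(i+1)%4])for i in range(4)])
# constrained: tilt 34, lower edge z .003
u,l,n=plateR(np.arctan2(M[1,0],M[0,0])); 
Cz=np.array([.48,-.278,.003])+u*.066+n*.02; pts=onplane(c,uv,np.array([.48,-.278,.0565]),n); print('constrained',pts.mean(0),[np.linalg.norm(pts[i]-pts[(i+1)%4])for i in range(4)])
rg=(np.array([(273,55),(278,540)])+.5)/3.2+[189.5,89.5]; q=onplane(c,rg,np.array([.48,-.278,.0565]),n);print('ridge',q,q.mean(0),(q[0]-q[1])/np.linalg.norm(q[0]-q[1]),u)
E
```

```text
resid px 0.9423641178628657
plate_mid [ 0.4775 -0.2692  0.0424]
[[ 0.115  -0.9888 -0.0947]
 [ 0.8407  0.1477 -0.521 ]
 [ 0.5292 -0.0197  0.8483]]
tilt 31.973468695271663 yaw 1.434836556064762
on plane edges [np.float64(0.11593820235747776), np.float64(0.13183695073629548), np.float64(0.1150327724836675), np.float64(0.13299952949772054)]
constrained [ 0.4766 -0.277   0.0568] [np.float64(0.11252035794051563), np.float64(0.13077306939432537), np.float64(0.11343548147770251), np.float64(0.13072304420189823)]
ridge [[ 0.4831 -0.2251  0.0921]
 [ 0.4687 -0.3288  0.0215]] [ 0.4759 -0.277   0.0568] [0.114  0.8212 0.5592] [0.1124 0.8214 0.5592]
```

```bash
python3 - <<'E'
from h import *
u,l,n=plateR(1.4348,np.radians(33.5)); Rt=toolR(-l,-n)
C=np.array([.4762,-.277,.0558])
plan(C+n*.02,Rt,w=48,step=32)
plan(C-n*.008,Rt,w=48,p0=C+n*.02,R0=Rt,step=10)
E
```

```text
5 rows
[-0.5, 26.4, 0.5, -0.0009, -0.0016, 0.0004, 48.0]
[-0.5, 26.4, 0.6, -0.0009, -0.0016, 0.0004, 48.0]
[-0.4, 26.4, 0.6, -0.0009, -0.0016, 0.0004, 48.0]
[-0.4, 26.4, 0.6, -0.0009, -0.0016, 0.0004, 48.0]
[-0.4, 26.4, 0.6, -0.0009, -0.0016, 0.0004, 48.0]
3 rows
[-0.0, 9.3, 0.0, 0.0, 0.0, 0.0, 48.0]
[-0.0, 9.3, 0.0, 0.0, 0.0, 0.0, 48.0]
[-0.0, 9.3, 0.0, 0.0, 0.0, 0.0, 48.0]
```

```bash
python3 -m creep '[[-0.5,26.4,0.5,0,0,0,48],[-0.5,26.4,0.6,0,0,0,48],[-0.4,26.4,0.6,0,0,0,48],[-0.4,26.4,0.6,0,0,0,48],[0,0,0,0,0,0,48]]'
python3 - <<'E'
from h import *
u,l,n=plateR(1.4348,np.radians(33.5)); Rt=toolR(-l,-n)
C=np.array([.4762,-.277,.0558])
c=calibration('wrist'); im=capture('wrist')[:,:,::-1].copy()
cv2.imwrite('pics/w2.png',cv2.convertScaleAbs(im,alpha=1.6,beta=20))
p,r=tool();print('above rim',(p-C)@n,'lat',(p-C)@l,'along',(p-C)@u)
plan(C-n*.008,Rt,w=48,step=10)
E
```

```text
time_s: 2.0
eef_pos: [0.472, -0.3081, 0.0952]
ee_rot: [-0.99, 0.073, -0.143]
contact_force: [-0.3, -0.4, 0.3]
width: 0.0476
above rim 0.05236432257252446 lat -0.0011441186962080328 along -0.005394815515669647
7 rows
[-0.3, 8.6, 0.8, 0.0012, -0.0017, 0.0022, 48.0]
[-0.3, 8.6, 0.8, 0.0012, -0.0017, 0.0022, 48.0]
[-0.3, 8.6, 0.8, 0.0012, -0.0017, 0.0022, 48.0]
[-0.2, 8.6, 0.8, 0.0012, -0.0017, 0.0022, 48.0]
[-0.2, 8.6, 0.8, 0.0012, -0.0017, 0.0022, 48.0]
[-0.2, 8.6, 0.8, 0.0012, -0.0017, 0.0022, 48.0]
[-0.2, 8.6, 0.8, 0.0012, -0.0017, 0.0022, 48.0]
```

View pics/w2.png

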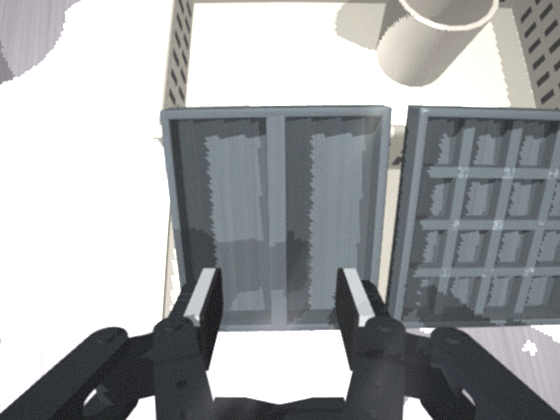

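```bash
python3 - <<'E'
from h import *
im=cv2.imread('pics/w2.png'); crop(im,155,95,400,340,2.4,'pics/c5.png')
E
```

```text
(no output)
```

View pics/c5.png

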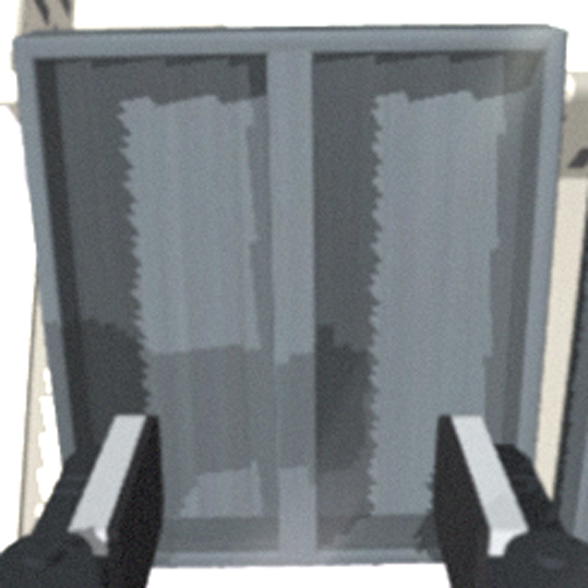

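```bash
python3 - <<'E'
from pnp import *
np.set_printoptions(precision=4,suppress=True)
c=calibration('wrist')
uv=(np.array([(17,38),(564,31),(523,556),(80,561)])+.5)/2.4+[154.5,94.5]
a,b=.066,.058
p,M=pnp(c,uv,[(a,b,.01),(a,-b,.01),(-a,-b,.01),(-a,b,.01)])
print('plate_mid',p,'rim',p+.01*M[:,2]); print('tilt',np.degrees(np.arccos(M[2,2])),'yaw',np.arctan2(M[1,0],M[0,0]),M)
for t in(32,33.5,34.5):
  u,l,n=plateR(1.43,np.radians(t)); z=.003+.066*np.sin(np.radians(t))+.02*np.cos(np.radians(t))
  P0=np.array([.4762,-.277,z]); pts=onplane(c,uv,P0,n);print(t,pts.mean(0),[np.linalg.norm(pts[i]-pts[(i+1)%4]).round(4)for i in range(4)])
  rg=(np.array([(290,38),(296,556)])+.5)/2.4+[154.5,94.5]; q=onplane(c,rg,P0,n);print('ridge',q.mean(0),'yaw',np.arctan2(*(q[0]-q[1])[[1,0]]))
E
```

```text
resid px 0.6920177838678967
plate_mid [ 0.4783 -0.2725  0.0452] rim [ 0.4773 -0.278   0.0535]
tilt 34.03154195050344 yaw 1.439965113925856 [[ 0.1081 -0.9894 -0.0969]
 [ 0.8219  0.1438 -0.5512]
 [ 0.5593 -0.02    0.8287]]
32 [ 0.4778 -0.2776  0.0547] [np.float64(0.1169), np.float64(0.1303), np.float64(0.1137), np.float64(0.1295)]
ridge [ 0.4769 -0.2774  0.0547] yaw 1.430035815020455
33.5 [ 0.4777 -0.2783  0.0554] [np.float64(0.1153), np.float64(0.131), np.float64(0.1141), np.float64(0.1302)]
ridge [ 0.4768 -0.2781  0.0554] yaw 1.430144701114013
34.5 [ 0.4776 -0.2787  0.0558] [np.float64(0.1143), np.float64(0.1315), np.float64(0.1145), np.float64(0.1307)]
ridge [ 0.4767 -0.2785  0.0559] yaw 1.4302194036727989
```

```bash
python3 - <<'E'
from h import *
u,l,n=plateR(1.432,np.radians(34)); Rt=toolR(-l,-n)
C=np.array([.4768,-.2783,.0548])
plan(C-n*.009,Rt,w=48,step=13)
E
```

```text
5 rows
[-0.3, 12.3, 0.9, 0.0034, -0.0019, 0.0028, 48.0]
[-0.2, 12.3, 0.8, 0.0034, -0.0019, 0.0028, 48.0]
[-0.2, 12.3, 0.8, 0.0034, -0.0019, 0.0028, 48.0]
[-0.2, 12.3, 0.8, 0.0034, -0.0019, 0.0028, 48.0]
[-0.1, 12.3, 0.7, 0.0034, -0.0019, 0.0028, 48.0]
```

```bash
python3 -m creep '[[-0.3,12.3,0.9,0.0034,-0.0019,0.0028,48],[-0.2,12.3,0.8,0.0034,-0.0019,0.0028,48],[-0.2,12.3,0.8,0.0034,-0.0019,0.0028,48],[-0.2,12.3,0.8,0.0034,-0.0019,0.0028,48],[0,0,0,0,0,0,48]]'
python3 - <<'E'
from h import *
u,l,n=plateR(1.432,np.radians(34)); Rt=toolR(-l,-n)
C=np.array([.4768,-.2783,.0548])
p,r=tool();print('above rim',(p-C)@n,'lat',(p-C)@l,'along',(p-C)@u)
plan(C-n*.0125,Rt,w=48,step=6)
E
```

```text
time_s: 2.55
eef_pos: [0.4783, -0.284, 0.0572]
ee_rot: [-0.986, 0.065, -0.136]
contact_force: [-0.5, 0.1, 0.1]
width: 0.0481
above rim 0.005019164812449779 lat -0.0022329530179031817 along -0.003133659455148614
3 rows
[-0.8, 5.8, 1.1, 0.0033, -0.0002, 0.003, 48.0]
[-0.8, 5.8, 1.1, 0.0033, -0.0002, 0.003, 48.0]
[-0.8, 5.8, 1.1, 0.0033, -0.0002, 0.003, 48.0]
```

```bash
python3 -m creep '[[-0.8,5.8,1.1,0.003,0,0.003,48],[-0.8,5.8,1.1,0.003,0,0.003,48],[-0.8,5,1.1,0.003,0,0.003,48],[0,0,0,0,0,0,48]]'
python3 - <<'E'
from h import *
u,l,n=plateR(1.432,np.radians(34)); Rt=toolR(-l,-n)
C=np.array([.4768,-.2783,.0548])
p,r=tool();print('above rim',(p-C)@n,'lat',(p-C)@l,'along',(p-C)@u)
plan(C-n*.013,Rt,w=48,step=3)
E
```

```text
time_s: 2.95
eef_pos: [0.4779, -0.2709, 0.0441]
ee_rot: [-0.976, 0.068, -0.127]
contact_force: [-0.7, -0.2, 0.1]
width: 0.0482
above rim -0.013069263764076283 lat -5.5689786316041516e-05 along 0.0002203167558969846
1 rows
[-0.1, -0.1, -0.2, 0.0003, -0.0001, -0.0008, 48.0]
```

```bash
python3 -m creep '[[0,0,0,0,0,0,30],[0,0,0,0,0,0,20],[0,0,0,0,0,0,14]]'; python3 -m creep '[[0,0,0,0,0,0,5],[0,0,0,0,0,0,5],[0,0,0,0,0,0,5],[0,0,0,0,0,0,5]]'
python3 - <<'E'
from h import *
cv2.imwrite('pics/w3.png',cv2.convertScaleAbs(capture('wrist')[:,:,::-1],alpha=1.6,beta=20))
E
```

```text
time_s: 3.25
eef_pos: [0.4782, -0.2714, 0.0443]
ee_rot: [-0.977, 0.068, -0.127]
contact_force: [0.2, -0.1, -0.3]
width: 0.0142
time_s: 3.65
eef_pos: [0.4781, -0.2717, 0.0445]
ee_rot: [-0.977, 0.068, -0.128]
contact_force: [1.3, 0.1, -0.3]
width: 0.008
```

View pics/w3.png

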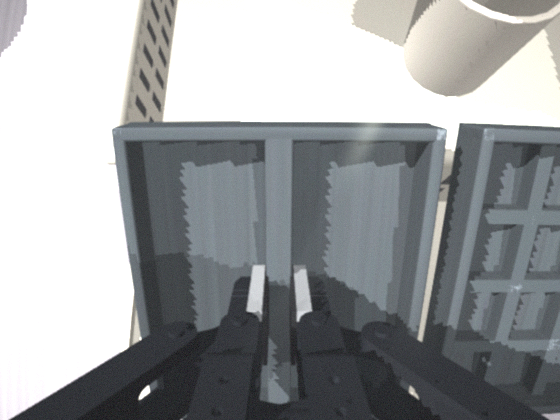

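```bash
python3 -m creep '[[0,-4,0,0,0,0,5],[0,-6,0,0,0,0,5],[0,-10,0,0,0,0,5],[0,-10,0,0,0,0,5],[0,0,0,0,0,0,5]]'
python3 - <<'E'
from h import *
cv2.imwrite('pics/w4.png',cv2.convertScaleAbs(capture('wrist')[:,:,::-1],alpha=1.6,beta=20))
E
```

```text
time_s: 4.2
eef_pos: [0.4756, -0.2909, 0.0706]
ee_rot: [-0.981, 0.068, -0.128]
contact_force: [-0.2, -0.4, -2.9]
width: 0.0079
```

View pics/w4.png

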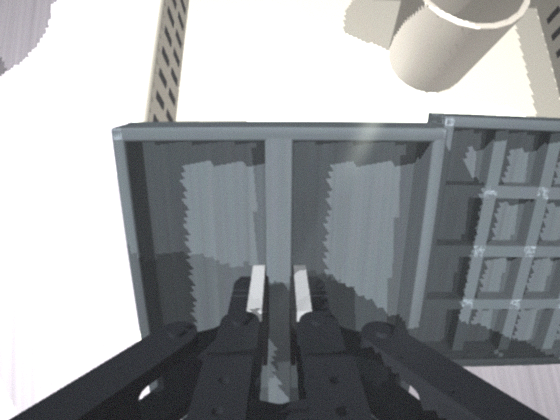

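```bash
python3 - <<'E'
from h import *
p,r=tool()
print(r.inv().apply([0,0,30]))
p1=p+[0,0,.06]
plan(np.array([.45,-.085,.35]),r,w=5,step=42,p0=p1,R0=r)
E
```

```text
[-4.37607861e-03 -2.49403510e+01  1.66726985e+01]
8 rows
[-6.7, -9.0, 36.0, 0.0, 0.0, 0.0, 5.0]
[-6.7, -9.0, 36.0, 0.0, 0.0, 0.0, 5.0]
[-6.7, -9.0, 36.0, 0.0, 0.0, 0.0, 5.0]
[-6.7, -9.0, 36.0, 0.0, 0.0, 0.0, 5.0]
[-6.7, -9.0, 36.0, 0.0, 0.0, 0.0, 5.0]
[-6.7, -9.0, 36.0, 0.0, 0.0, 0.0, 5.0]
[-6.7, -9.0, 36.0, 0.0, 0.0, 0.0, 5.0]
[-6.7, -9.0, 36.0, 0.0, 0.0, 0.0, 5.0]
```

```bash
python3 -m creep '[[0,-12,8,0,0,0,5],[0,-25,16.7,0,0,0,5],[0,-25,16.7,0,0,0,5],[-4,-14,28,0,0,0,5],[-6.7,-9,34,0,0,0,5]]'
python3 -m creep '[[-6.7,-9,34,0,0,0,5],[-6.7,-9,34,0,0,0,5],[-6.7,-9,34,0,0,0,5],[-6.7,-9,34,0,0,0,5],[-6,-9,30,0,0,0,5]]'
python3 - <<'E'
from h import *
p,r=tool()
plan(np.array([.45,-.085,.35]),r,w=5,step=42)
E
```

```text
time_s: 4.75
eef_pos: [0.4689, -0.2506, 0.2018]
ee_rot: [-0.975, 0.074, -0.127]
contact_force: [0.3, -0.1, -3.0]
width: 0.0084
time_s: 5.25
eef_pos: [0.4495, -0.1272, 0.3413]
ee_rot: [-0.974, 0.075, -0.126]
contact_force: [0.9, -0.4, -3.3]
width: 0.0083
2 rows
[-2.7, 8.1, 19.7, 0.0, 0.0, 0.0, 5.0]
[-2.7, 8.1, 19.7, 0.0, 0.0, 0.0, 5.0]
```

```bash
python3 -m creep '[[-2.7,8,19.7,0,0,0,5],[-2,4,12,0,0,0,5],[0,0,0,0,0,0,5],[0,0,0,0,0,0,5]]'
python3 - <<'E'
from h import *
import json
for n in ('wrist','top','side'):
    c=calibration(n); im=capture(n)[:,:,::-1]; cv2.imwrite(f'pics/{n}5.png',im)
    json.dump({k:np.array(v).tolist() for k,v in c.items()},open(f'{n}5.json','w'))
E
```

```text
time_s: 5.65
eef_pos: [0.4471, -0.0887, 0.3548]
ee_rot: [-0.979, 0.068, -0.123]
contact_force: [0.3, -0.1, -2.9]
width: 0.0081
```

View pics/wrist5.png

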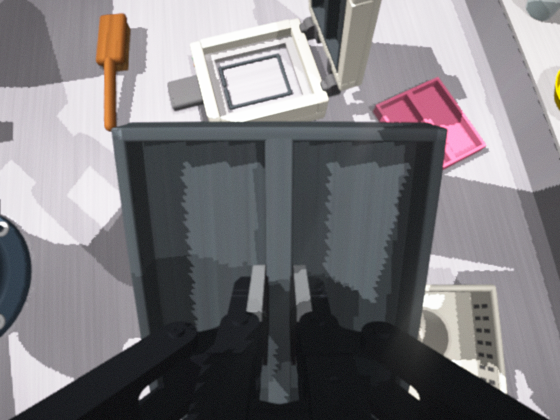

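View pics/top5.png

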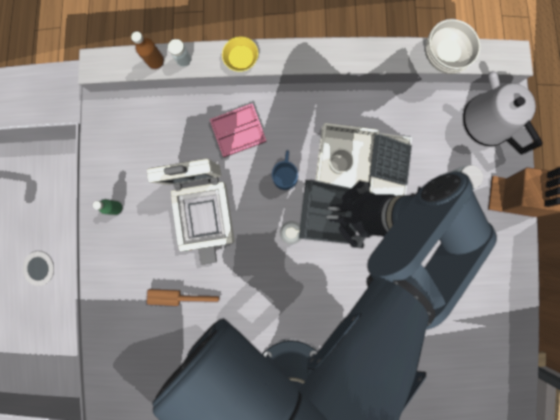

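```bash
python3 - <<'E'
from h import *
im=cv2.imread('pics/wrist5.png'); crop(im,160,0,390,130,3.4,'pics/c6.png')
im=cv2.imread('pics/top5.png'); crop(im,140,150,250,270,5,'pics/c7.png')
im=cv2.imread('pics/side5.png'); crop(im,180,200,310,330,4.6,'pics/c8.png')
E
```

```text
(no output)
```

View pics/c6.png

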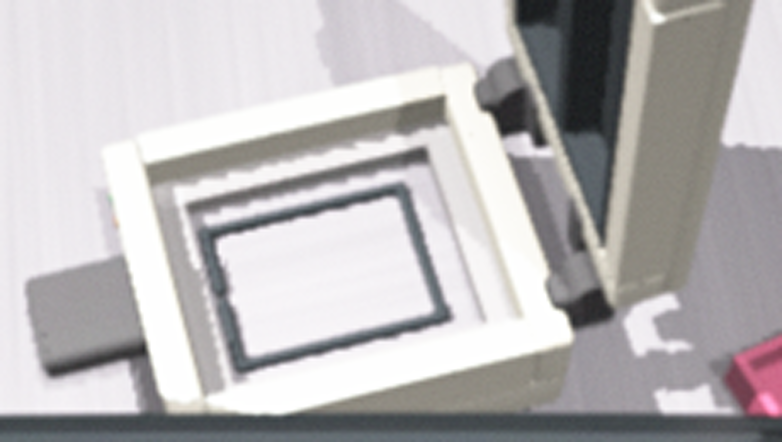

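View pics/c7.png

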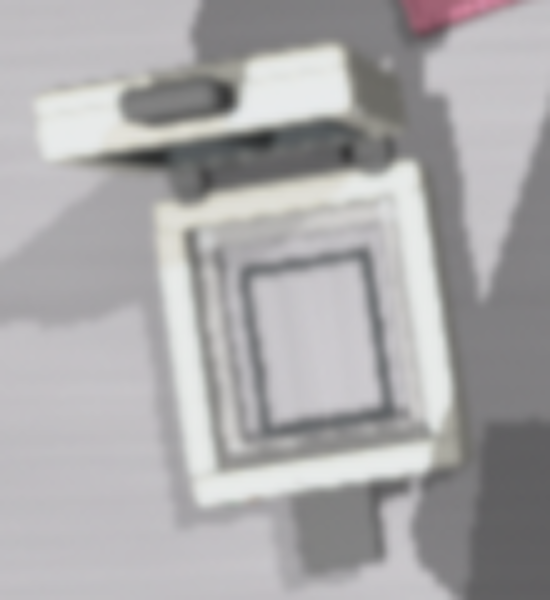

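View pics/c8.png

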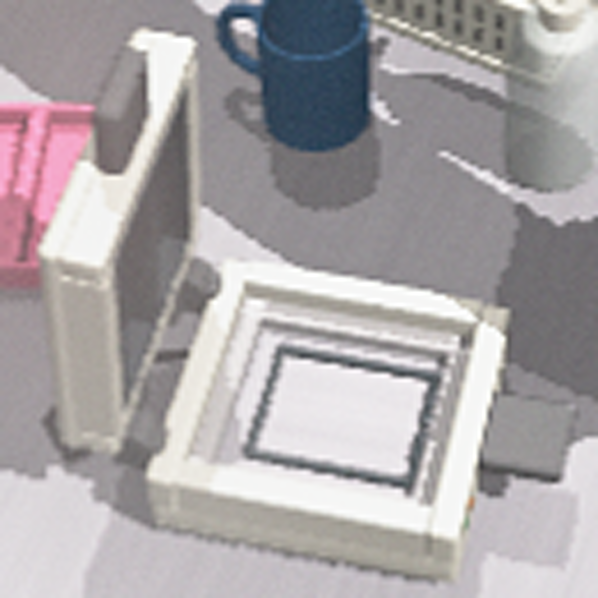

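```bash
python3 - <<'E'
from pnp import *
import json
np.set_printoptions(precision=4,suppress=True)
def run(n,off,s,inner,outer):
    c=json.load(open(n+'5.json'))
    for nm,q,xx,yy in(('inner',inner,.136,.12),('outer',outer,.17,.15)):
        uv=(np.array(q)+.5)/s-.5+off
        P=onz(c,uv,.06)
        # order: hinge+y, hinge-y, handle-y, handle+y
        L=[np.linalg.norm(P[i]-P[(i+1)%4]).round(4) for i in range(4)]
        ax=(P[0]+P[1]-P[2]-P[3])[:2]; ay=(P[0]+P[3]-P[1]-P[2])[:2]
        cen=P.mean(0)
        if nm=='outer': # centre at toaster x=-65 -> seat x=-65 (95-30)
            pass
        print(n,nm,L,'yaw',np.arctan2(ax[1],ax[0]).round(4),np.arctan2(-ay[0],ay[1]).round(4),'centre',cen[:2])
run('wrist',[160,0],3.4,[(445,98),(525,322),(205,402),(147,165)],[(470,66),(573,338),(166,406),(106,147)])
run('top',[140,150],5,[(190,230),(392,196),(429,441),(215,470)],[(157,207),(415,163),(462,445),(193,480)])
run('side',[180,200],4.6,[(185,465),(248,287),(478,335),(432,535)],[(150,480),(228,264),(508,315),(465,548)])
E
```

```text
wrist inner [np.float64(0.1183), np.float64(0.1349), np.float64(0.1199), np.float64(0.1336)] yaw 0.1329 0.13 centre [0.4587 0.2349]
wrist outer [np.float64(0.1448), np.float64(0.1678), np.float64(0.1319), np.float64(0.1646)] yaw 0.0869 0.1337 centre [0.4585 0.2396]
top inner [np.float64(0.1135), np.float64(0.1353), np.float64(0.119), np.float64(0.1325)] yaw 0.1177 0.1293 centre [0.4588 0.2357]
top outer [np.float64(0.1452), np.float64(0.1562), np.float64(0.1494), np.float64(0.1515)] yaw 0.1394 0.1276 centre [0.4646 0.2357]
side inner [np.float64(0.1189), np.float64(0.1348), np.float64(0.1272), np.float64(0.1374)] yaw 0.0731 0.1386 centre [0.454  0.2436]
side outer [np.float64(0.1447), np.float64(0.1644), np.float64(0.148), np.float64(0.1704)] yaw 0.1225 0.1542 centre [0.4542 0.2401]
```

```bash
python3 - <<'E'
from h import *
im=cv2.imread('pics/wrist5.png'); im=cv2.convertScaleAbs(im,alpha=1.8,beta=20);crop(im,100,110,460,250,2.2,'pics/c9.png'); crop(im,105,115,185,175,8,'pics/c10.png'); crop(im,380,115,460,175,8,'pics/c11.png')
E
```

```text
(no output)
```

View pics/c9.png

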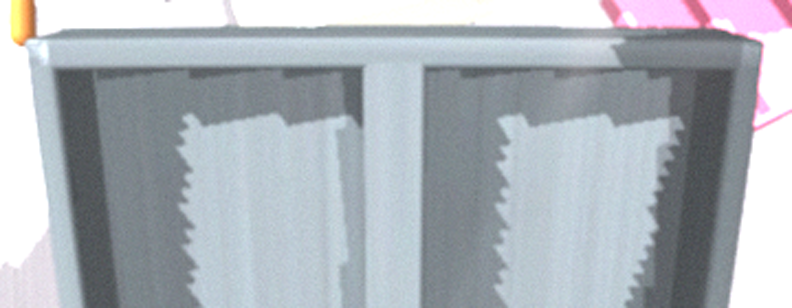

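View pics/c10.png

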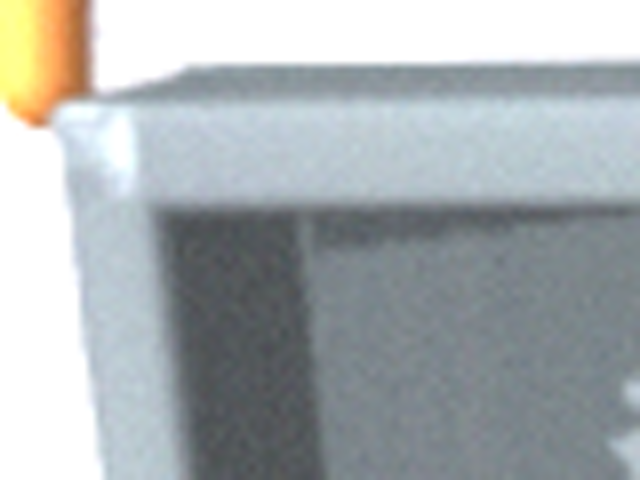

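View pics/c11.png

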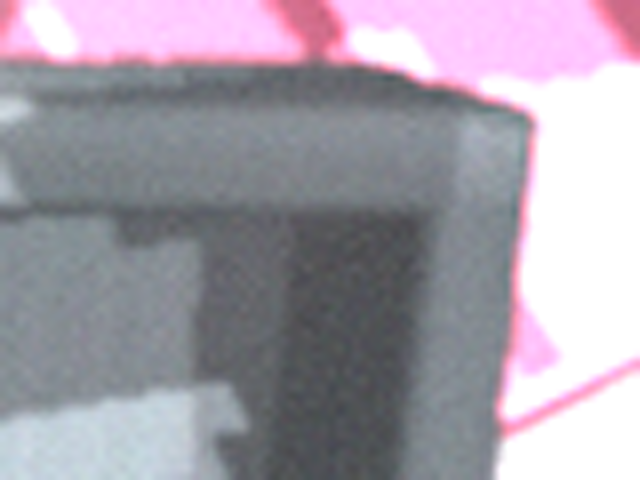

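```bash
cat > inhand.py <<'E'
from pnp import *
import json
np.set_printoptions(precision=4,suppress=True)
def inhand(c,p,r):
    # camera in tool frame
    rc=r.inv()*R.from_rotvec(c['rotation']); pc=r.inv().apply(np.array(c['position'])-p)
    return dict(c,position=pc,rotation=rc.as_rotvec())
E
python3 - <<'E'
from inhand import *
c=json.load(open('wrist5.json')); p,r=tool()
ct=inhand(c,p,r); print(ct['position'],p)
uv=np.array([(111.5,128),(446.5,128.1),(434.4,141.3),(124.4,140.6),(278.6,141),(279.5,245)])
for h in(.010,.013,.016):
    P=onplane(ct,uv,np.array([0,-h,0]),np.array([0,1.,0])); print(h,P[:,[0,2]]*1000)
a,b=.066,.058
q,M=pnp(ct,uv[:5],[(a,b,.01),(a,-b,.01),(a-.005,-b+.005,.01),(a-.005,b-.005,.01),(a-.005,0,.01)])
print('pnp plate_mid in tool',q,M)
E
```

```text
[-0.0006 -0.1429  0.0811] [ 0.4475 -0.0894  0.3543]
0.01 [[-59.7824  67.784 ]
 [ 58.5978  67.7881]
 [ 54.7635  63.0803]
 [-55.6262  63.2883]
 [ -0.729   62.8568]
 [ -0.3796  23.1336]]
0.013 [[-58.4468  68.0843]
 [ 57.2612  68.0883]
 [ 53.5134  63.4867]
 [-54.3843  63.6901]
 [ -0.7264  63.2683]
 [ -0.3849  24.4418]]
0.016 [[-57.1111  68.3845]
 [ 55.9245  68.3885]
 [ 52.2633  63.8932]
 [-53.1425  64.0919]
 [ -0.7238  63.6798]
 [ -0.3902  25.75  ]]
resid px 0.6226603606451135
pnp plate_mid in tool [-0.0008 -0.0388  0.0066] [[ 0.0034 -1.     -0.0056]
 [ 0.5242  0.0065 -0.8515]
 [ 0.8516  0.      0.5243]]
```

```bash
cat > tgt.py <<'E'
from h import *
YAW=.13; SEAT=np.array([.4585,.2355,.044])
xt=np.array([np.cos(YAW),np.sin(YAW),0]); yt=np.array([-np.sin(YAW),np.cos(YAW),0])
OFF=np.array([-.0005,-.0038,.0015]) # plate_mid in tool
# tool y=-z ; tool z=-xt ; tool x = y cross z
RT=toolR(np.cross([0,0,-1.],-xt),[0,0,-1.])
def tcp(up): # up: height of plate_mid above home
    return SEAT+[0,0,.010+up]-RT.apply(OFF)
E
python3 - <<'E'
from tgt import *
print(RT.as_matrix(),tcp(.25)); plan(tcp(.28),RT,w=5)
E
```

```text
[[-0.12963414  0.         -0.99156189]
 [ 0.99156189  0.         -0.12963414]
 [ 0.         -1.          0.        ]] [0.45992253 0.23619023 0.3002    ]
14 rows
[-2.3, 14.4, 18.3, -0.0297, -0.127, 0.0385, 5.0]
[0.6, 13.8, 18.8, -0.0297, -0.127, 0.0385, 5.0]
[3.5, 13.2, 18.9, -0.0297, -0.127, 0.0385, 5.0]
[6.4, 12.4, 18.7, -0.0297, -0.127, 0.0385, 5.0]
[9.2, 11.6, 18.0, -0.0297, -0.127, 0.0385, 5.0]
[11.9, 10.7, 17.0, -0.0297, -0.127, 0.0385, 5.0]
[14.4, 9.7, 15.7, -0.0297, -0.127, 0.0385, 5.0]
[16.6, 8.6, 14.0, -0.0297, -0.127, 0.0385, 5.0]
[18.5, 7.6, 12.0, -0.0297, -0.127, 0.0385, 5.0]
[20.2, 6.5, 9.7, -0.0297, -0.127, 0.0385, 5.0]
[21.5, 5.4, 7.2, -0.0297, -0.127, 0.0385, 5.0]
[22.5, 4.4, 4.6, -0.0297, -0.127, 0.0385, 5.0]
[23.0, 3.4, 1.8, -0.0297, -0.127, 0.0385, 5.0]
[23.2, 2.5, -1.0, -0.0297, -0.127, 0.0385, 5.0]
```

```bash
python3 -m creep '[[-2.3,13,18.3,-0.03,-0.127,0.0385,5],[0.6,12.5,18.8,-0.03,-0.127,0.0385,5],[3.5,12,18.9,-0.03,-0.127,0.0385,5],[6.4,11,18.7,-0.03,-0.127,0.0385,5],[9.2,10.6,18,-0.03,-0.127,0.0385,5]]'
python3 -m creep '[[11.9,9.7,17,-0.03,-0.127,0.0385,5],[14.4,8.7,15.7,-0.03,-0.127,0.0385,5],[16.6,7.6,14,-0.03,-0.127,0.0385,5],[18.5,6.6,12,-0.03,-0.127,0.0385,5],[0,0,0,0,0,0,5]]'
python3 - <<'E'
from tgt import *
print(get_obs()['q']);plan(tcp(.28),RT,w=5)
E
```

```text
time_s: 6.3
eef_pos: [0.454, 0.0181, 0.3463]
ee_rot: [-1.118, -0.419, 0.384]
contact_force: [0.5, -0.6, -3.5]
width: 0.0083
time_s: 6.8
eef_pos: [0.4581, 0.1137, 0.3388]
ee_rot: [-1.161, -0.824, 0.812]
contact_force: [-0.8, -0.2, -4.0]
width: 0.0079
[-0.11720653  0.23641109  1.61585056  0.18990839  1.43188586 -1.24924494]
5 rows
[21.4, 6.6, 10.1, -0.0302, -0.1212, 0.0367, 5.0]
[22.7, 5.5, 7.6, -0.0302, -0.1212, 0.0367, 5.0]
[23.6, 4.5, 5.0, -0.0302, -0.1212, 0.0367, 5.0]
[24.2, 3.5, 2.2, -0.0302, -0.1212, 0.0367, 5.0]
[24.4, 2.6, -0.7, -0.0302, -0.1212, 0.0367, 5.0]
```

```bash
python3 -m creep '[[21.4,6.6,10,-0.03,-0.121,0.037,5],[22.7,5.5,7.6,-0.03,-0.121,0.037,5],[23.6,4.5,5,-0.03,-0.121,0.037,5],[24.2,3.5,2.2,-0.03,-0.121,0.037,5],[0,0,0,0,0,0,5]]'
python3 - <<'E'
from tgt import *
plan(tcp(.20),RT,w=5)
E
```

```text
time_s: 7.3
eef_pos: [0.4621, 0.2108, 0.3267]
ee_rot: [-1.151, -1.203, 1.217]
contact_force: [-0.1, -0.5, -2.3]
width: 0.0082
2 rows
[11.6, 38.6, -0.6, -0.0193, -0.0578, 0.0158, 5.0]
[12.2, 38.4, -0.6, -0.0193, -0.0578, 0.0158, 5.0]
```

```bash
python3 -m creep '[[8,25,-0.5,-0.013,-0.039,0.011,5],[8,25,-0.5,-0.013,-0.039,0.011,5],[8,25,-0.5,-0.013,-0.039,0.011,5],[0,0,0,0,0,0,5],[0,0,0,0,0,0,5]]'
python3 - <<'E'
from tgt import *
plan(tcp(.20),RT,w=5); print(get_obs()['q'])
for n in ('wrist','top','side'):
    cv2.imwrite(f'pics/{n}6.png',capture(n)[:,:,::-1])
E
```

```text
time_s: 7.8
eef_pos: [0.4631, 0.2323, 0.2478]
ee_rot: [-1.147, -1.292, 1.303]
contact_force: [0.8, -0.4, -2.5]
width: 0.0085
1 rows
[4.2, -2.4, 2.7, -0.0064, -0.0088, -0.0023, 5.0]
[ 2.49887828e-01  3.65726510e-01  1.67399819e+00 -1.67072669e-03
  1.10849764e+00 -1.44134882e+00]
```

View pics/side6.png

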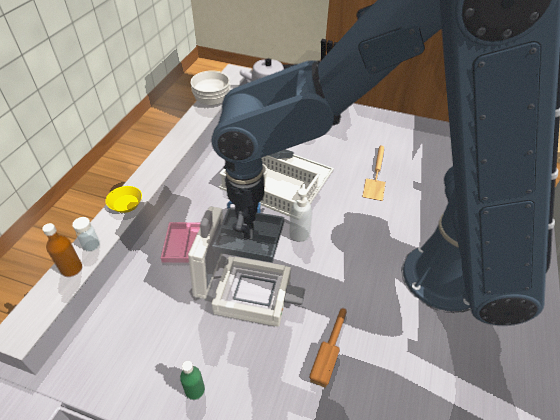

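View pics/wrist6.png

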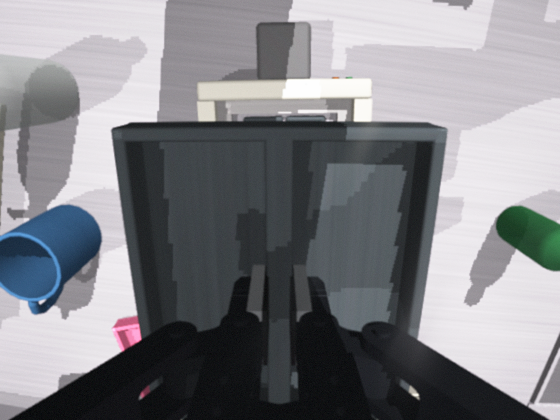

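View pics/top6.png

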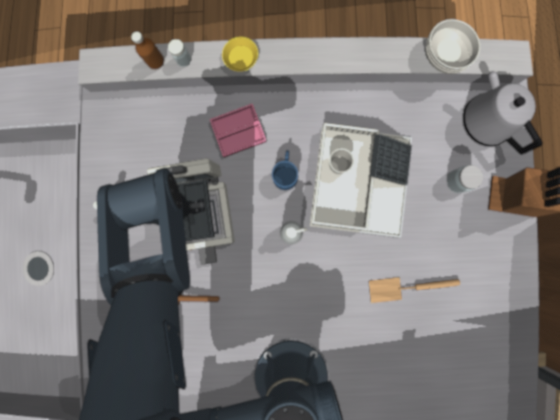

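```bash
python3 - <<'E'
from h import *
im=cv2.imread('pics/wrist6.png'); crop(im,185,10,385,135,4,'pics/c12.png')
E
```

```text
(no output)
```

View pics/c12.png

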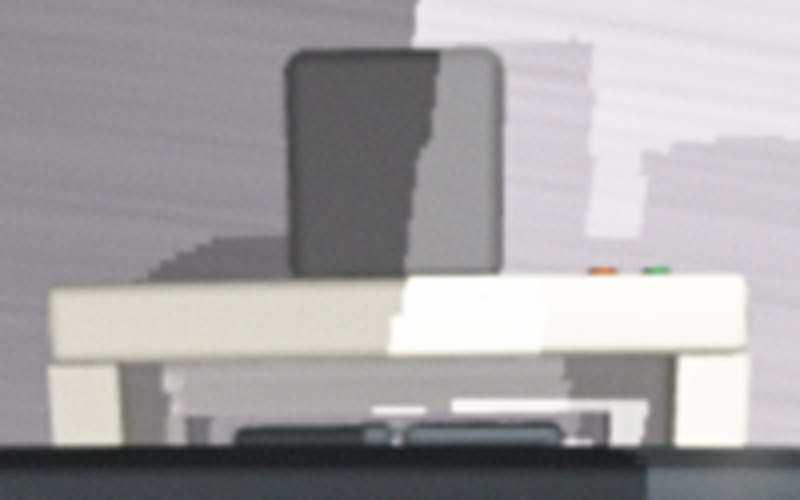

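```bash
python3 - <<'E'
from tgt import *
np.set_printoptions(precision=4,suppress=True)
c=calibration('wrist')
q=np.array([(50,290),(746,276),(120,362),(674,354),(120,440),(674,440)])
uv=(q+.5)/4-.5+[185,10]
P=onz(c,uv,.06)
print((P-SEAT)[:,:2]@np.c_[xt[:2],yt[:2]]*1000)
d=P[0]-P[1];print('yaw from front edge',np.arctan2(-d[0],d[1]) if d[1]>0 else np.arctan2(d[0],-d[1])); d=P[2]-P[3];print(np.arctan2(d[0],-d[1]))
print('handle', (onz(c,((np.array([(290,160),(502,160)])+.5)/4-.5+[185,10]),.054)-SEAT)[:,:2]@np.c_[xt[:2],yt[:2]]*1000)
# plate in hand
E
```

```text
[[-81.9697 -72.4537]
 [-83.5654  74.5827]
 [-66.905  -58.3772]
 [-67.5548  59.9784]
 [-50.5044 -59.2831]
 [-49.4787  60.7739]]
yaw from front edge 0.14085184484214358
0.13548969794719723
handle [[-107.6301  -21.3628]
 [-107.2491   23.1992]]
```

```bash
sed -i 's/^YAW=.*/YAW=.135; SEAT=np.array([.4592,.2364,.044])/; s/^OFF=.*/OFF=np.array([-.0006,-.0038,.0018])/' tgt.py
python3 - <<'E'
from tgt import *
plan(tcp(.05),RT,w=5,step=25)
E
```

```text
6 rows
[0.9, 24.8, 0.2, -0.0006, -0.0022, -0.0003, 5.0]
[0.9, 24.8, 0.3, -0.0006, -0.0022, -0.0003, 5.0]
[0.9, 24.8, 0.3, -0.0006, -0.0022, -0.0003, 5.0]
[0.9, 24.8, 0.3, -0.0006, -0.0022, -0.0003, 5.0]
[0.8, 24.8, 0.3, -0.0006, -0.0022, -0.0003, 5.0]
[0.8, 24.8, 0.3, -0.0006, -0.0022, -0.0003, 5.0]
```

```bash
python3 -m creep '[[0.9,24.8,0.2,0,-0.002,0,5],[0.9,24.8,0.3,0,-0.002,0,5],[0.9,24.8,0.3,0,-0.002,0,5],[0.9,24.8,0.3,0,-0.002,0,5],[0.8,20,0.3,0,-0.002,0,5]]'
python3 -m creep '[[0,0,0,0,0,0,5],[0,0,0,0,0,0,5]]'
python3 - <<'E'
from tgt import *
plan(tcp(.03),RT,w=5)
for n in ('wrist','top','side'):
    cv2.imwrite(f'pics/{n}7.png',capture(n)[:,:,::-1])
im=cv2.imread('pics/side7.png'); crop(im,180,180,320,330,4,'pics/c13.png')
im=cv2.imread('pics/top7.png'); crop(im,140,150,250,270,5,'pics/c14.png')
E
```

```text
time_s: 8.45
eef_pos: [0.473, 0.2364, 0.1368]
ee_rot: [-1.162, -1.318, 1.287]
contact_force: [-0.3, 0.8, -2.0]
width: 0.0083
time_s: 8.65
eef_pos: [0.4738, 0.2357, 0.1367]
ee_rot: [-1.162, -1.315, 1.287]
contact_force: [0.0, 0.3, -2.3]
width: 0.008
2 rows
[1.5, 28.1, 6.9, 0.0104, -0.0065, 0.0008, 5.0]
[1.6, 28.2, 6.6, 0.0104, -0.0065, 0.0008, 5.0]
```

View pics/c13.png

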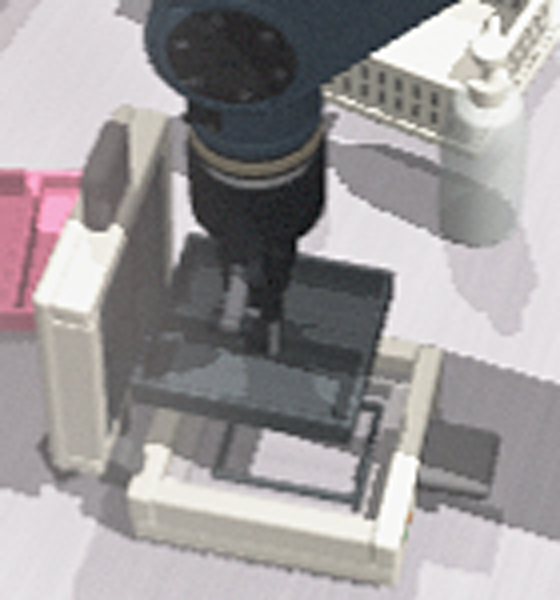

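View pics/c14.png

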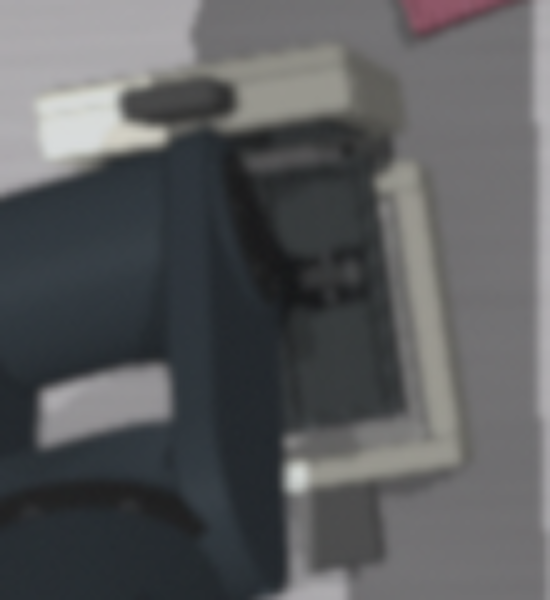

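View pics/wrist7.png

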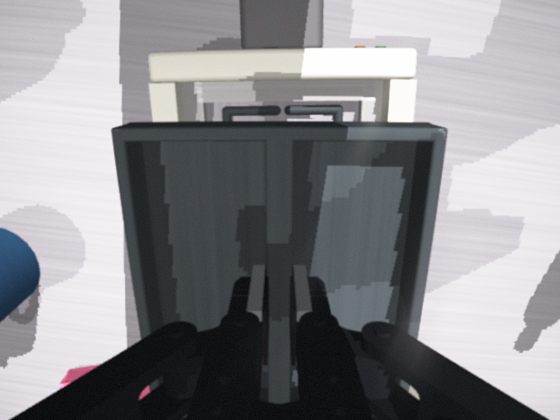

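```bash
python3 -m creep '[[1,0,6,0.007,-0.004,0,5],[1,5,6,0.007,-0.004,0,5],[0,0,0,0,0,0,5]]'
python3 - <<'E'
from tgt import *
plan(tcp(.03),RT,w=5)
E
```

```text
time_s: 9.1
eef_pos: [0.4617, 0.2367, 0.1341]
ee_rot: [-1.15, -1.315, 1.298]
contact_force: [-0.2, -0.1, -3.6]
width: 0.0082
2 rows
[0.3, 26.9, 0.7, 0.0055, -0.002, 0.0012, 5.0]
[0.3, 26.9, 0.5, 0.0055, -0.002, 0.0012, 5.0]
```

```bash
python3 -m creep '[[0.3,14,1.5,0.003,-0.001,0,5],[0.3,14,1.5,0.003,-0.001,0,5],[0.2,14,1.5,0.003,-0.001,0,5],[0,8,1,0.002,0,0,5],[0,0,0,0,0,0,5]]'
python3 - <<'E'
from tgt import *
plan(tcp(.025),RT,w=5)
import json
c=calibration('wrist');json.dump({k:np.array(v).tolist() for k,v in c.items()},open('w8.json','w'))
for n in ('wrist','side'):
    cv2.imwrite(f'pics/{n}8.png',capture(n)[:,:,::-1])
im=cv2.imread('pics/side8.png'); crop(im,180,200,320,340,4,'pics/c15.png')
im=cv2.imread('pics/wrist8.png'); crop(cv2.convertScaleAbs(im,alpha=1.5,beta=10),100,0,460,200,2.2,'pics/c16.png')
E
```

```text
time_s: 9.6
eef_pos: [0.4572, 0.2379, 0.0839]
ee_rot: [-1.142, -1.313, 1.304]
contact_force: [0.4, 0.1, -2.7]
width: 0.0082
1 rows
[-1.1, 8.7, -3.5, 0.0039, 0.0005, 0.0029, 5.0]
```

View pics/c15.png

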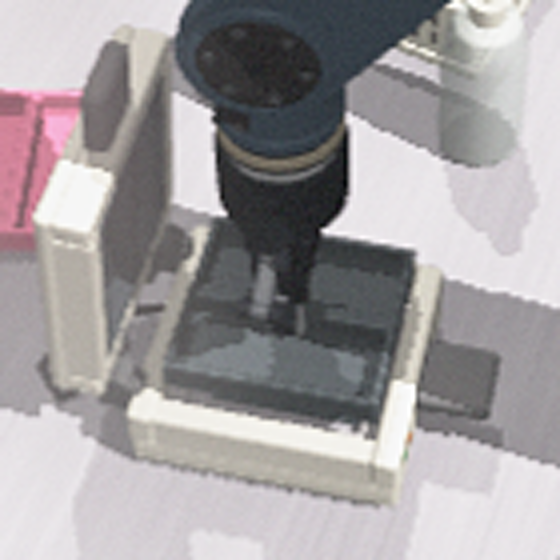

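View pics/c16.png

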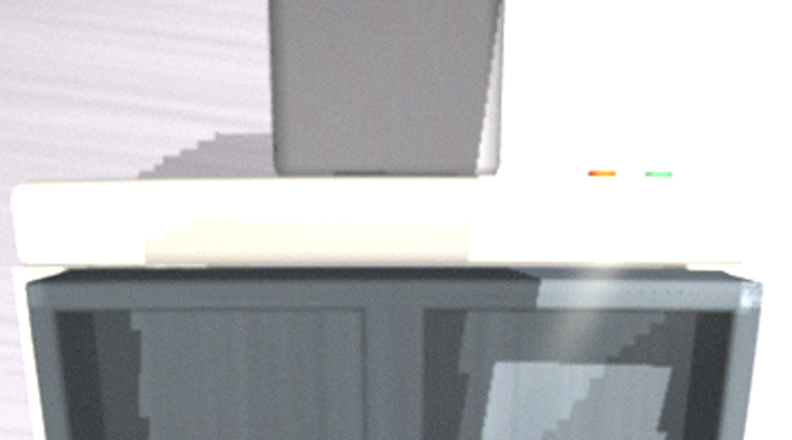

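```bash
python3 - <<'E'
from h import *
im=cv2.imread('pics/wrist8.png'); crop(cv2.convertScaleAbs(im,alpha=.8,beta=0),100,70,460,150,2.2,'pics/c17.png')
E
```

```text
(no output)
```

View pics/c17.png

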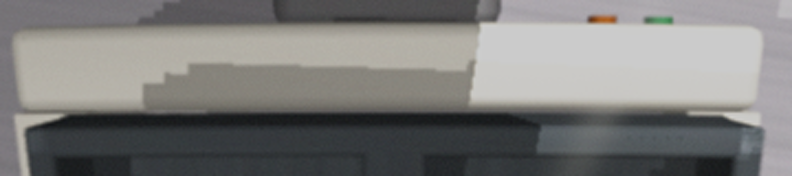

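```bash
python3 - <<'E'
from inhand import *
from tgt import *
c=json.load(open('w8.json')); p,r=tool()
A=np.c_[xt[:2],yt[:2]]
f=lambda q:(np.array(q)+.5)/2.2-.5+[100,70]
P=onz(c,f([(14,60),(763,60),(100,27),(700,25),(140,110),(470,110),(690,110)]),.06);print('shell in seat frame\n',(P-SEAT)[:,:2]@A*1000)
print('expected y +-75, x -85, -68')
for nm,uv,h in(('rim',[(28,128),(763,128)],.0138),('under',[(68,115),(728,116)],-.0062)):
    Q=onplane(c,f(uv),p-r.apply([0,h,0]),r.apply([0,1.,0])); print(nm,(Q-SEAT)[:,:2]@A*1000, Q[:,2], np.linalg.norm(Q[0]-Q[1]))
print('tcp',(p-SEAT)[:2]@A*1000, (RT.inv()*r).as_rotvec())
E
```

```text
shell in seat frame
 [[-78.8973 -73.1259]
 [-78.7862  74.3535]
 [-84.7788 -55.2791]
 [-85.1559  61.0011]
 [-68.8473 -48.7644]
 [-68.5597  16.6328]
 [-68.8784  60.6081]]
expected y +-75, x -85, -68
rim [[-69.4816 -55.2344]
 [-69.4469  58.7353]] [0.0981 0.0984] 0.11397031857441141
under [[-69.6277 -56.425 ]
 [-69.4295  61.042 ]] [0.078  0.0784] 0.11746769757335068
tcp [-0.9285  1.8064] [-0.0061 -0.0005 -0.0031]
```

```bash
python3 -m creep '[[-1.2,4,-3.3,0.004,0,0.003,5],[0,0,0,0,0,0,5],[0,0,0,0,0,0,5]]'
python3 - <<'E'
from tgt import *
p,r=tool();print(p-tcp(0));plan(tcp(.018),RT,w=5)
E
```

```text
time_s: 10.0
eef_pos: [0.4634, 0.2377, 0.0821]
ee_rot: [-1.146, -1.313, 1.305]
contact_force: [0.2, -0.6, -2.9]
width: 0.0084
[0.00245137 0.00044785 0.03189842]
1 rows
[-0.1, 13.9, 2.6, 0.0057, 0.0006, 0.0003, 5.0]
```

```bash
python3 -m creep '[[-0.3,3,1.5,0.003,0,0,5],[0,0,0,0,0,0,5],[0,0,0,0,0,0,5]]'
python3 - <<'E'
from tgt import *
p,r=tool();print(p-tcp(0));plan(tcp(.018),RT,w=5)
E
```

```text
time_s: 10.3
eef_pos: [0.4623, 0.2372, 0.0794]
ee_rot: [-1.144, -1.311, 1.306]
contact_force: [-0.4, 0.3, -2.6]
width: 0.0078
[ 1.36265857e-03 -1.06498235e-05  2.92367260e-02]
1 rows
[0.2, 11.2, 1.4, 0.0037, 0.0004, 0.0005, 5.0]
```

```bash
python3 -m creep '[[0.1,5,0.8,0.003,0,0,5],[0.1,4,0.5,0,0,0,5],[0,0,0,0,0,0,5],[0,0,0,0,0,0,5]]'
python3 - <<'E'
from tgt import *
p,r=tool();print(p-tcp(0));plan(tcp(.018),RT,w=5)
import json
c=calibration('wrist');json.dump({k:np.array(v).tolist() for k,v in c.items()},open('w9.json','w'))
for n in ('wrist','side','top'):
    cv2.imwrite(f'pics/{n}9.png',capture(n)[:,:,::-1])
im=cv2.imread('pics/side9.png'); crop(im,180,230,320,340,5,'pics/c18.png')
im=cv2.imread('pics/wrist9.png'); crop(im,90,60,470,200,2.1,'pics/c19.png')
im=cv2.imread('pics/top9.png'); crop(im,140,150,250,270,5,'pics/c20.png')
E
```

```text
time_s: 10.7
eef_pos: [0.4606, 0.2372, 0.0695]
ee_rot: [-1.142, -1.308, 1.308]
contact_force: [-0.3, -0.1, -2.9]
width: 0.0082
[-3.14612775e-04 -3.57365609e-05  1.92693633e-02]
1 rows
[-0.0, 1.3, -0.3, -0.0001, 0.0004, 0.0004, 5.0]
```

View pics/c18.png

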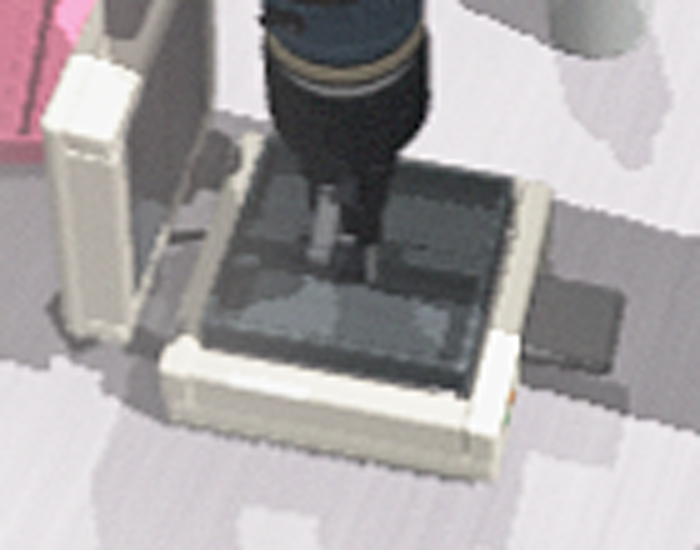

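View pics/c19.png

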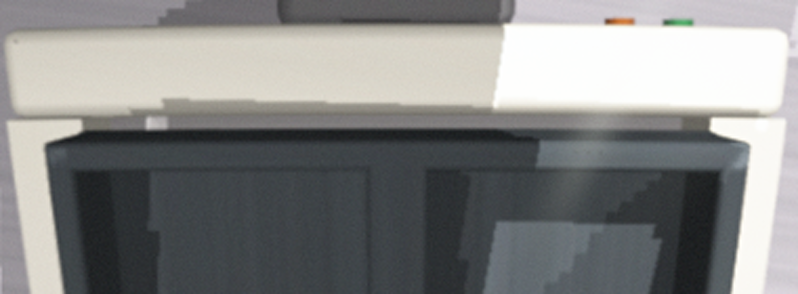

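View pics/c20.png

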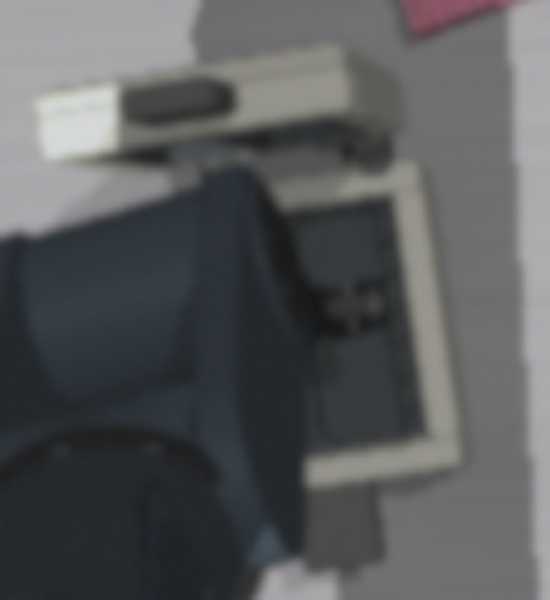

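```bash
python3 - <<'E'
from h import *
im=cv2.imread('pics/wrist9.png');im=cv2.convertScaleAbs(im,alpha=1.3,beta=15); a=im[95:165,85:165];b=im[95:165,395:475]
cv2.imwrite('pics/c21.png',cv2.resize(np.hstack([a,b]),None,fx=5,fy=5,interpolation=cv2.INTER_CUBIC))
E
```

```text
(no output)
```

View pics/c21.png

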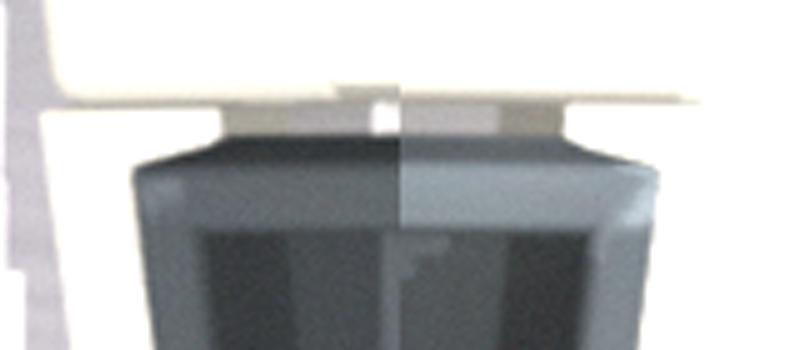

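```bash
python3 - <<'E'
from inhand import *
from tgt import *
c=json.load(open('w9.json')); p,r=tool()
A=np.c_[xt[:2],yt[:2]]
L=lambda x,y:(x/5-.4+85,y/5-.4+95); Rr=lambda x,y:((x-400)/5-.4+395,y/5-.4+95)
P=onz(c,[L(221,120),Rr(563,120),L(200,102),Rr(600,102)],.06);print('pocket\n',(P-SEAT)[:,:2]@A*1000)
h=-.0062
Q=onplane(c,[L(221,136),Rr(566,137)],p-r.apply([0,h,0]),r.apply([0,1.,0])); print('under',(Q-SEAT)[:,:2]@A*1000, Q[:,2])
Q=onplane(c,[L(135,170),Rr(657,173)],p+r.apply([0,-.0138,0]),r.apply([0,1.,0])); print('rim',(Q-SEAT)[:,:2]@A*1000, Q[:,2])
# outer front corners
E
```

```text
pocket
 [[-67.4626 -59.7165]
 [-67.3927  59.9695]
 [-68.9046 -61.2795]
 [-68.8526  62.8486]]
under [[-66.4827 -58.4972]
 [-66.3447  58.9853]] [0.0634 0.0635]
rim [[-65.9295 -56.8878]
 [-65.6721  57.7758]] [0.0834 0.0835]
```

```bash
python3 -m creep '[[0,3,0,0,0,0,5],[0,0,0,0,0,0,5],[0,3,0,0,0,0,5],[0,0,0,0,0,0,5]]'
python3 - <<'E'
from tgt import *
p,r=tool();print(p-tcp(0));plan(tcp(.008),RT,w=5)
E
```

```text
time_s: 11.25
eef_pos: [0.461, 0.2373, 0.0635]
ee_rot: [-1.142, -1.309, 1.307]
contact_force: [-0.3, -0.7, -1.8]
width: 0.0082
[0.00011682 0.00011052 0.01331579]
1 rows
[-0.1, 5.3, 0.1, 0.0012, 0.0004, 0.0006, 5.0]
```

Underside is now about 3 mm inside the pocket with no contact, so I'll go on down.

```bash
python3 -m creep '[[0,3,0.1,0.001,0,0,5],[0,0,0,0,0,0,5],[0,3,0,0,0,0,5],[0,0,0,0,0,0,5]]'
python3 - <<'E'
from tgt import *
p,r=tool();print(p-tcp(0));plan(tcp(.002),RT,w=5)
E
```

```text
time_s: 11.65
eef_pos: [0.4609, 0.2373, 0.0569]
ee_rot: [-1.142, -1.309, 1.308]
contact_force: [-1.1, -0.8, -2.4]
width: 0.0082
[2.49402033e-05 7.44336565e-05 6.68238828e-03]
1 rows
[-0.1, 4.7, 0.0, -0.0, 0.0004, 0.0006, 5.0]
```

```bash
python3 -m creep '[[0,3,0,0,0,0,5],[0,0,0,0,0,0,5],[0,2,0,0,0,0,5],[0,0,0,0,0,0,5]]'
python3 -m creep '[[0,1,0,0,0,0,5],[0,0,0,0,0,0,5]]'
python3 - <<'E'
from tgt import *
p,r=tool();print(p-tcp(0));plan(tcp(0),RT,w=5)
E
```

```text
time_s: 12.05
eef_pos: [0.461, 0.2373, 0.0514]
ee_rot: [-1.142, -1.308, 1.308]
contact_force: [-0.8, 0.0, -3.0]
width: 0.0083
time_s: 12.25
eef_pos: [0.4611, 0.2374, 0.0506]
ee_rot: [-1.142, -1.309, 1.308]
contact_force: [-0.9, -1.4, -1.1]
width: 0.0083
[0.00019916 0.00014377 0.00040904]
1 rows
[-0.1, 0.4, 0.2, 0.0005, 0.0005, 0.0006, 5.0]
```

```bash
python3 -m creep '[[0,1,0,0,0,0,5],[0,0,0,0,0,0,5]]'; python3 -m creep '[[0,1,0,0,0,0,5],[0,0,0,0,0,0,5]]'
```

```text
time_s: 12.45
eef_pos: [0.4611, 0.2374, 0.0507]
ee_rot: [-1.142, -1.31, 1.307]
contact_force: [-0.4, 0.1, -2.3]
width: 0.0082
time_s: 12.65
eef_pos: [0.4612, 0.2374, 0.0506]
ee_rot: [-1.143, -1.31, 1.307]
contact_force: [-0.7, -1.6, -1.3]
width: 0.0082
```

```bash
python3 -m creep '[[0,3,0,0,0,0,5],[0,0,0,0,0,0,5]]'
python3 - <<'E'
from h import *
for n in ('wrist','side'):
    cv2.imwrite(f'pics/{n}10.png',capture(n)[:,:,::-1])
im=cv2.imread('pics/side10.png'); crop(im,180,230,320,340,5,'pics/c22.png')
im=cv2.imread('pics/wrist10.png'); crop(im,90,60,470,200,2.1,'pics/c23.png')
E
```

```text
time_s: 12.85
eef_pos: [0.4616, 0.2376, 0.0512]
ee_rot: [-1.144, -1.312, 1.306]
contact_force: [-0.9, -0.9, -3.3]
width: 0.0084
```

View pics/c22.png

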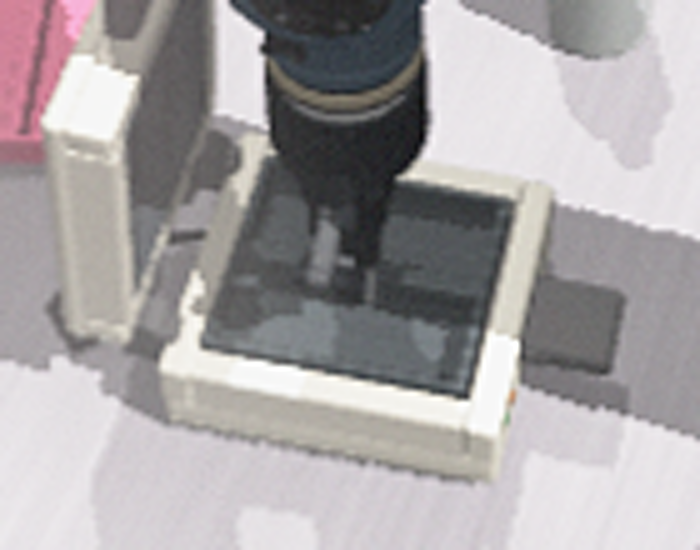

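View pics/c23.png

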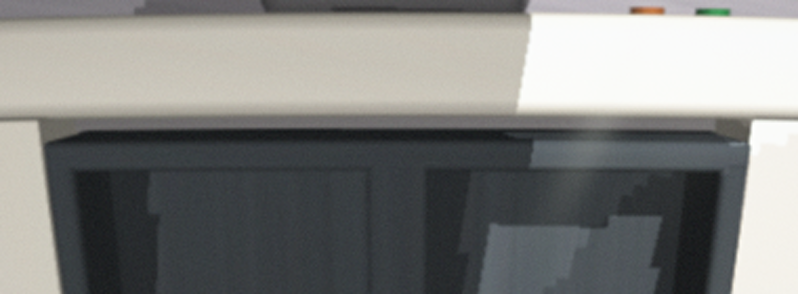

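```bash
python3 -m creep '[[0,0,0,0,0,0,12],[0,0,0,0,0,0,16],[0,0,0,0,0,0,25],[0,0,0,0,0,0,40],[0,0,0,0,0,0,44]]'
python3 - <<'E'
from h import *
for n in ('wrist',):
    cv2.imwrite(f'pics/{n}11.png',capture(n)[:,:,::-1])
p,r=tool();print(p)
E
```

```text
time_s: 13.45
eef_pos: [0.4622, 0.2377, 0.0491]
ee_rot: [-1.144, -1.311, 1.306]
contact_force: [0.6, 0.2, 0.7]
width: 0.0437
[0.46217739 0.23765136 0.04915855]
```

View pics/wrist11.png

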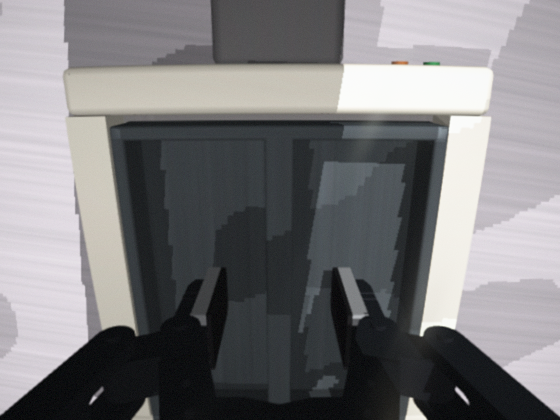

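```bash
python3 -m creep '[[0,-8,0,0,0,0,44],[0,-12,0,0,0,0,44],[0,-20,0,0,0,0,44],[0,-30,1,0,0,0,44],[0,-30,1,0,0,0,44]]'
python3 -m creep '[[0,-35,1,0,0,0,44],[0,-35,1,0,0,0,44],[0,-35,1,0,0,0,44],[0,-20,0,0,0,0,44],[0,0,0,0,0,0,44]]'
python3 - <<'E'
from h import *
import json
c=calibration('wrist');json.dump({k:np.array(v).tolist() for k,v in c.items()},open('w12.json','w'))
for n in ('wrist','side','top'):
    cv2.imwrite(f'pics/{n}12.png',capture(n)[:,:,::-1])
im=cv2.imread('pics/side12.png'); crop(im,180,200,320,340,4,'pics/c24.png')
p,r=tool();print(p)
E
```

```text
time_s: 14.0
eef_pos: [0.4573, 0.2364, 0.1514]
ee_rot: [-1.139, -1.304, 1.311]
contact_force: [0.5, 0.5, 0.2]
width: 0.044
time_s: 14.5
eef_pos: [0.4552, 0.2364, 0.2917]
ee_rot: [-1.147, -1.317, 1.303]
contact_force: [0.5, -0.0, -0.7]
width: 0.0438
[0.45292343 0.23574486 0.28722262]
```

View pics/wrist12.png

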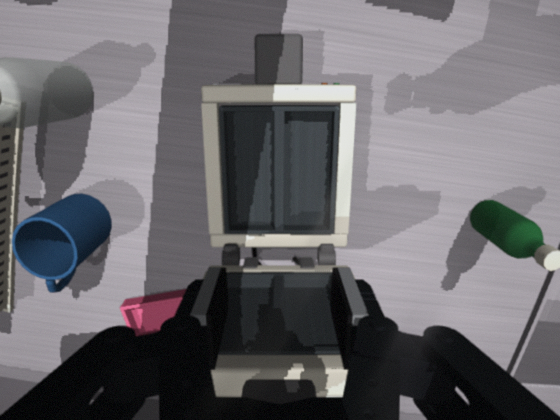

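View pics/c24.png

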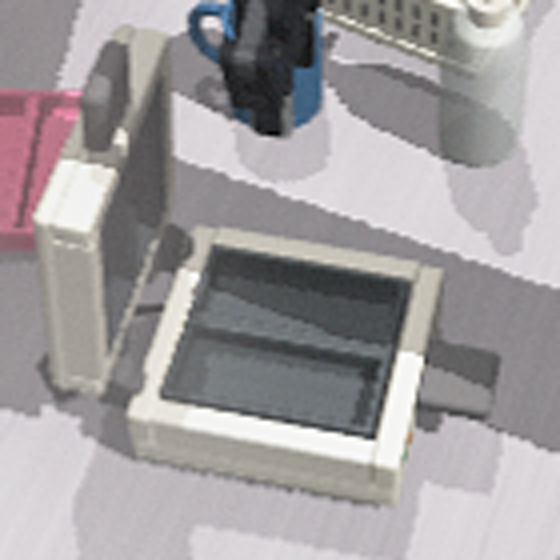

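```bash
python3 - <<'E'
from h import *
im=cv2.imread('pics/wrist12.png');im=cv2.convertScaleAbs(im,alpha=1.5,beta=20); crop(im,200,80,360,250,3.5,'pics/c25.png')
E
```

View pics/c25.png

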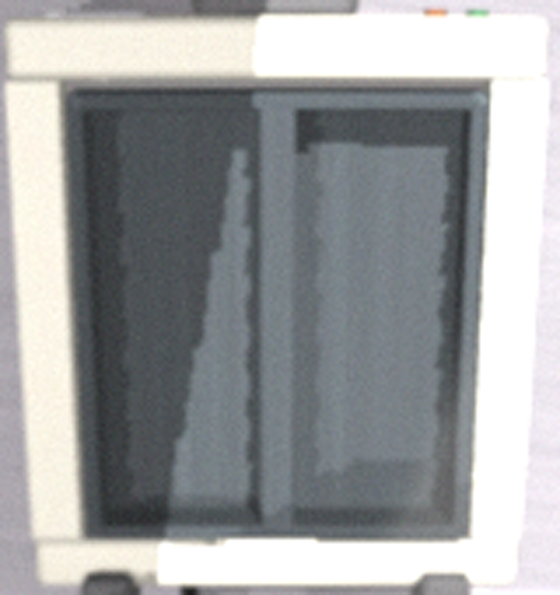

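```bash
python3 - <<'E'
from inhand import *
from tgt import *
c=json.load(open('w12.json')); A=np.c_[xt[:2],yt[:2]]
f=lambda q:(np.array(q)+.5)/3.5-.5+[200,80]
P=onz(c,f([(68,91),(488,91),(469,539),(87,539)]),.064); print((P-SEAT)[:,:2]@A*1000, ((P-SEAT)[:,:2]@A*1000).mean(0))
P=onz(c,f([(65,82),(491,82),(471,541),(85,541)]),.06); print('pocket',(P-SEAT)[:,:2]@A*1000, ((P-SEAT)[:,:2]@A*1000).mean(0))
q,M=pnp(c,f([(68,91),(488,91),(469,539),(87,539)]),[(-.066,-.058,.02),(-.066,.058,.02),(.066,.058,.02),(.066,-.058,.02)]);print(q,M)
E
```

```text
[[-65.8335 -56.3305]
 [-65.8211  58.393 ]
 [ 66.0663  59.0674]
 [ 65.9766 -56.9663]] [0.0971 1.0409]
pocket [[-68.0451 -57.6629]
 [-68.0338  59.7448]
 [ 68.3707  60.3533]
 [ 68.2787 -58.2316]] [0.1427 1.0509]
resid px 0.1068120976449336
[0.4599 0.2376 0.0417] [[ 0.9905 -0.1347 -0.0259]
 [ 0.1346  0.9909 -0.0057]
 [ 0.0265  0.0021  0.9996]]
```

The plate sits concentric in the pocket and is flat. Next I'll close the lid by going over it and pulling it forward and down from behind, with the fingers closed.

```bash
cat >> tgt.py <<'E'
H=SEAT+.095*xt+.001*yt; H=np.array([H[0],H[1],.064])
def lidp(rr,th,k=.036): return H+xt*(-rr*np.cos(th)+k*np.sin(th))+np.array([0,0,rr*np.sin(th)+k*np.cos(th)])
E
python3 - <<'E'
from tgt import *
np.set_printoptions(precision=4,suppress=True)
print(H,lidp(.226,1.5,.025),lidp(.181,1.5))
p,_=tool()
a=p.copy();a[2]=.37; plan(a,RT,w=0,step=40)
b=H+xt*.075;b[2]=.37; plan(b,RT,w=0,p0=a,R0=RT,step=40)
d=b.copy();d[2]=.235; plan(d,RT,w=0,p0=b,R0=RT,step=35);print(b,d)
# lid angle from side/top pics: triangulate near corner of lid top end
E
```

```text
[0.5532 0.2502 0.064 ] [0.5621 0.2514 0.2912] [0.5761 0.2533 0.2471]
3 rows
[0.0, -27.6, -0.0, 0.0001, 0.0002, 0.0002, 0.0]
[0.0, -27.6, -0.0, 0.0001, 0.0002, 0.0002, 0.0]
[0.0, -27.6, -0.0, 0.0001, 0.0002, 0.0002, 0.0]
5 rows
[0.2, 0.0, -35.3, 0.0, 0.0, 0.0, 0.0]
[0.2, 0.0, -35.3, 0.0, 0.0, 0.0, 0.0]
[0.2, 0.0, -35.3, 0.0, 0.0, 0.0, 0.0]
[0.2, 0.0, -35.3, 0.0, 0.0, 0.0, 0.0]
[0.2, 0.0, -35.3, 0.0, 0.0, 0.0, 0.0]
4 rows
[0.0, 33.8, -0.0, 0.0, 0.0, 0.0, 0.0]
[0.0, 33.8, -0.0, 0.0, 0.0, 0.0, 0.0]
[0.0, 33.8, -0.0, 0.0, 0.0, 0.0, 0.0]
[0.0, 33.8, -0.0, 0.0, 0.0, 0.0, 0.0]
[0.6275 0.2603 0.37  ] [0.6275 0.2603 0.235 ]
```

View pics/top12.png

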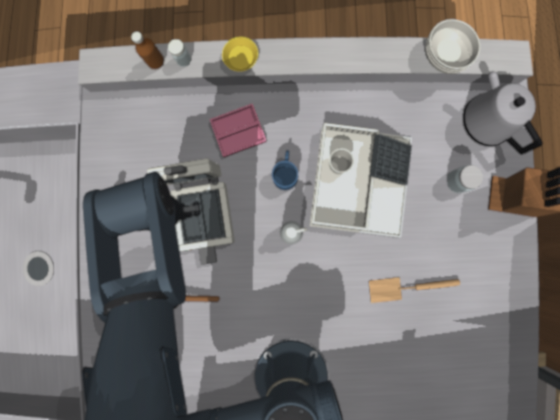

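```bash
python3 -m creep '[[0,-28,0,0,0,0,0],[0,-28,0,0,0,0,0],[0,-28,0,0,0,0,0],[0,-10,-10,0,0,0,0],[0,0,-35,0,0,0,0]]'
python3 -m creep '[[0,0,-35,0,0,0,0],[0,0,-35,0,0,0,0],[0,0,-35,0,0,0,0],[0,0,-20,0,0,0,0],[0,0,0,0,0,0,0]]'
python3 - <<'E'
from tgt import *
p,_=tool();print(p)
b=H+xt*.075;b[2]=.235
plan(b,RT,w=0,step=35);print(get_obs()['q'])
E
```

```text
time_s: 15.15
eef_pos: [0.4898, 0.2403, 0.3735]
ee_rot: [-1.125, -1.287, 1.325]
contact_force: [0.3, 0.6, 0.3]
width: 0.0001
time_s: 15.65
eef_pos: [0.6176, 0.2567, 0.3562]
ee_rot: [-1.114, -1.269, 1.335]
contact_force: [-0.8, 0.0, -0.1]
width: 0.0
[0.61757927 0.25665391 0.35623356]
4 rows
[0.7, 30.2, -4.0, -0.0116, 0.0001, -0.0012, 0.0]
[0.7, 30.2, -3.6, -0.0116, 0.0001, -0.0012, 0.0]
[0.6, 30.2, -3.3, -0.0116, 0.0001, -0.0012, 0.0]
[0.6, 30.3, -2.9, -0.0116, 0.0001, -0.0012, 0.0]
[ 2.27313474e-01  5.12092076e-01  1.11033663e+00 -4.26892641e-04
  1.56595735e+00 -1.47894340e+00]
```

```bash
python3 -m creep '[[0.7,20,-6,-0.012,0,0,0],[0.7,20,-6,-0.012,0,0,0],[0.6,20,-4,-0.012,0,0,0],[0,0,0,0,0,0,0]]'
python3 - <<'E'
from tgt import *
p,_=tool();print(p)
b=H+xt*.07;b[2]=.235
plan(b,RT,w=0,step=35)
cv2.imwrite('pics/side13.png',capture('side')[:,:,::-1])
E
```

```text
time_s: 16.05
eef_pos: [0.626, 0.2592, 0.2856]
ee_rot: [-1.129, -1.285, 1.326]
contact_force: [-0.0, -0.9, -0.3]
width: 0.0001
[0.62602672 0.25918269 0.28558412]
2 rows
[0.6, 25.3, 1.0, -0.0133, 0.0002, -0.0031, 0.0]
[0.5, 25.3, 1.4, -0.0133, 0.0002, -0.0031, 0.0]
```

View pics/side13.png

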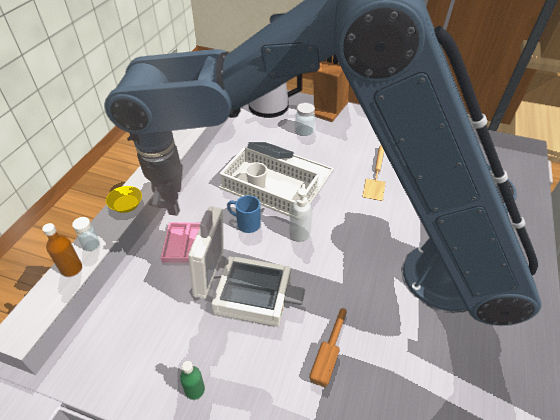

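```bash
python3 -m creep '[[0.6,20,0,-0.012,0,-0.002,0],[0.5,20,0,-0.012,0,-0.002,0],[0,8,0,0,0,0,0],[0,0,0,0,0,0,0]]'
cat > arc.py <<'E'
from tgt import *
import sys
np.set_printoptions(precision=4,suppress=True)
p,r=tool();o=get_obs();print(p,'F',o['contact_force'],'rel hinge x,z',(p-H)@xt*1000,(p[2]-.064)*1000,'roterr',(r.inv()*RT).as_rotvec())
for th in map(float,sys.argv[1:]):
    t=lidp(.165,th)+xt*.011*np.sin(th)
    print(th,t,np.round(r.inv().apply(t-p)*1000,1))
E
python3 arc.py 1.5 1.4 1.3 1.2
```

```text
time_s: 16.5
eef_pos: [0.6258, 0.2606, 0.2421]
ee_rot: [-1.146, -1.311, 1.308]
contact_force: [-0.3, -0.1, -0.3]
width: 0.0
[0.6258 0.2606 0.2421] F [-0.2545 -0.1188 -0.2752] rel hinge x,z 73.31548603615897 178.1414689400025 roterr [ 0.0039  0.001  -0.0013]
1.5 [0.5881 0.2549 0.2311] [-0.5 10.9 38.1]
1.4 [0.5713 0.2526 0.2327] [-0.5  9.2 55.1]
1.3 [0.5543 0.2503 0.2326] [-0.5  9.2 72.2]
1.2 [0.5374 0.248  0.2308] [-0.5 11.  89.3]
```

```bash
python3 -m creep '[[0,5,12,0,0,0,0],[0,3,12,0,0,0,0],[0,2,12,0,0,0,0],[0,1,12,0,0,0,0]]'; python3 arc.py 1.5 1.4 1.3 1.2
```

```text
time_s: 16.9
eef_pos: [0.5825, 0.2548, 0.2369]
ee_rot: [-1.154, -1.322, 1.3]
contact_force: [3.7, 0.7, -1.1]
width: 0.0003
[0.5825 0.2548 0.2369] F [ 3.7274  0.7114 -1.1192] rel hinge x,z 29.644689774510443 172.87034031432532 roterr [ 0.017   0.0006 -0.0004]
1.5 [0.5881 0.2549 0.2311] [-0.7  5.8 -5.5]
1.4 [0.5713 0.2526 0.2327] [-0.6  4.  11.4]
1.3 [0.5543 0.2503 0.2326] [-0.6  3.8 28.6]
1.2 [0.5374 0.248  0.2308] [-0.6  5.3 45.7]
```

Contact at 3.7 N; the lid is moving. Following the arc.

```bash
python3 -m creep '[[0,3,14,0.005,0,0,0],[0,2,14,0.005,0,0,0],[0,2,14,0.005,0,0,0],[0,3,14,0,0,0,0],[0,4,14,0,0,0,0]]'; python3 arc.py 1.2 1.1 1.0 .9 .8 .7
```

```text
time_s: 17.4
eef_pos: [0.5232, 0.2468, 0.2324]
ee_rot: [-1.166, -1.337, 1.288]
contact_force: [1.6, 0.2, 2.1]
width: -0.0004
[0.5232 0.2468 0.2324] F [1.6121 0.2225 2.0853] rel hinge x,z -30.137656054549726 168.42160265452745 roterr [0.0357 0.0001 0.0013]
1.2 [0.5374 0.248  0.2308] [ -0.7   2.1 -14.1]
1.1 [0.5205 0.2457 0.2274] [-0.7  4.9  3. ]
1.0 [0.5041 0.2435 0.2223] [-0.7  9.4 19.8]
0.9 [0.488  0.2413 0.2156] [-0.7 15.5 36.2]
0.8 [0.4727 0.2392 0.2074] [-0.7 23.1 52. ]
0.7 [0.4582 0.2373 0.1978] [-0.7 32.2 67. ]
```

```bash
python3 -m creep '[[0,8,13,0.01,0,0,0],[0,8,13,0.01,0,0,0],[0,8,13,0.01,0,0,0],[0,9,12,0.01,0,0,0],[0,10,12,0.01,0,0,0]]'; python3 arc.py .8 .7 .6 .5 .4 .3
```

```text
time_s: 17.9
eef_pos: [0.4646, 0.2396, 0.1961]
ee_rot: [-1.142, -1.312, 1.304]
contact_force: [0.4, 0.2, 2.7]
width: 0.0004
[0.4646 0.2396 0.1961] F [0.393  0.1784 2.7263] rel hinge x,z -89.2716828705654 132.12730958832802 roterr [0.0034 0.0005 0.0033]
0.8 [0.4727 0.2392 0.2074] [ -1.4 -11.3  -8.1]
0.7 [0.4582 0.2373 0.1978] [-1.4 -1.7  6.6]
0.6 [0.4446 0.2354 0.1869] [-1.4  9.2 20.4]
0.5 [0.432  0.2337 0.1747] [-1.5 21.3 33.1]
0.4 [0.4207 0.2322 0.1614] [-1.5 34.6 44.5]
0.3 [0.4108 0.2308 0.1472] [-1.5 48.8 54.6]
```

```bash
python3 - <<'E'
from h import *
cv2.imwrite('pics/side14.png',capture('side')[:,:,::-1])
E
```

```text
(no output)
```

View pics/side14.png

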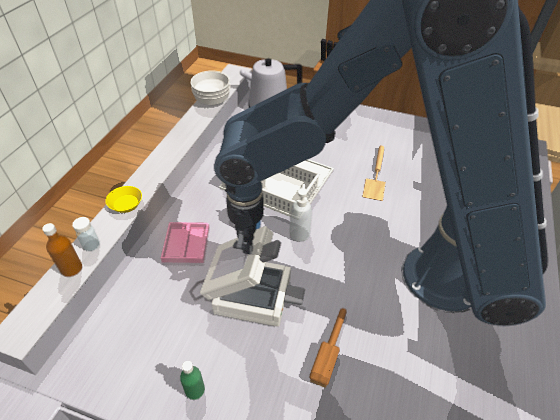

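```bash
python3 -m creep '[[-0.5,11,9,0.003,0,0,0],[-0.5,12,9,0.003,0,0,0],[-0.3,13,8,0.003,0,0,0],[0,13,7,0.003,0,0,0],[0,13,6,0.003,0,0,0]]'; python3 arc.py .4 .3 .2 .1 0
```

```text
time_s: 18.45
eef_pos: [0.4208, 0.2332, 0.134]
ee_rot: [-1.127, -1.297, 1.314]
contact_force: [0.3, 0.1, 1.9]
width: 0.0001
[0.4208 0.2332 0.134 ] F [0.2523 0.111  1.9459] rel hinge x,z -133.45407853760173 69.99204193630246 roterr [-0.0172  0.0006  0.0041]
0.4 [0.4207 0.2322 0.1614] [ -0.8 -27.4   0.7]
0.3 [0.4108 0.2308 0.1472] [ -0.9 -13.   10.5]
0.2 [0.4022 0.2297 0.1321] [-0.9  2.2 18.9]
0.1 [0.3952 0.2287 0.1163] [-1.  18.1 25.7]
0.0 [0.3897 0.228  0.1   ] [-1.1 34.5 31. ]
```

```bash
python3 -m creep '[[0,9,3,-0.004,0,0,0],[0,9,3,-0.004,0,0,0],[0,8,2,-0.004,0,0,0],[0,4,1,0,0,0,0]]'; python3 arc.py 0
```

```text
time_s: 18.85
eef_pos: [0.4085, 0.2315, 0.1024]
ee_rot: [-1.132, -1.301, 1.312]
contact_force: [-0.4, -0.2, 1.6]
width: -0.0001
[0.4085 0.2315 0.1024] F [-0.4365 -0.2213  1.5852] rel hinge x,z -145.8519032429591 38.37925592241254 roterr [-0.0109  0.0007  0.0035]
0.0 [0.3897 0.228  0.1   ] [-0.9  2.6 19.1]
```

```bash
python3 -m creep '[[0,3,0,0,0,0,0],[0,4,0,0,0,0,0],[0,4,0,0,0,0,0]]'; python3 -m creep '[[0,5,0,0,0,0,0],[0,6,0,0,0,0,0]]'; python3 arc.py 0
python3 - <<'E'
from h import *
im=capture('side')[:,:,::-1];cv2.imwrite('pics/side15.png',im); crop(im,180,220,320,340,5,'pics/c26.png')
E
```

```text
time_s: 19.15
eef_pos: [0.4081, 0.2315, 0.0997]
ee_rot: [-1.132, -1.303, 1.313]
contact_force: [-7.8, -2.8, 43.6]
width: 0.0002
time_s: 19.35
eef_pos: [0.4081, 0.2315, 0.0995]
ee_rot: [-1.134, -1.307, 1.312]
contact_force: [-11.7, -5.7, 67.5]
width: 0.0
[0.4081 0.2315 0.0995] F [-11.7439  -5.6725  67.4979] rel hinge x,z -146.27701973360973 35.4908928176145 roterr [-0.006   0.0037  0.0028]
0.0 [0.3897 0.228  0.1   ] [-0.9 -0.4 18.7]
```

View pics/c26.png

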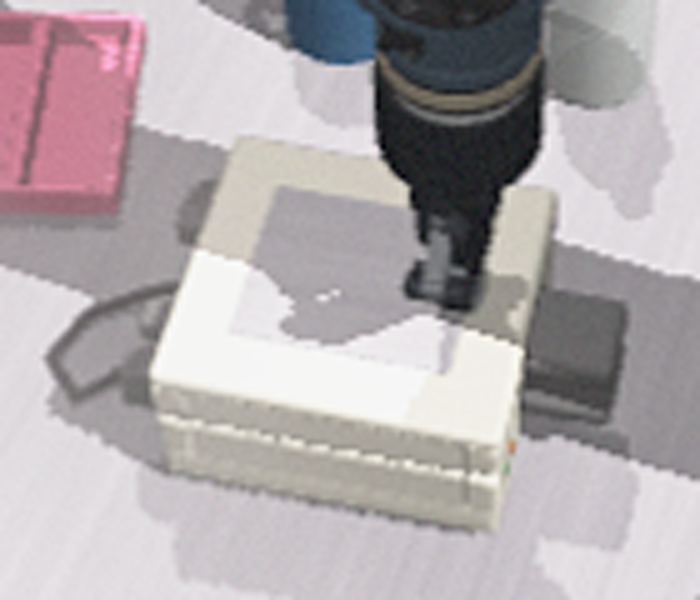

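The lid is hard on its stop, with the fingertips at 35.5 mm above the hinge plane where 36 mm is expected. Backing off.

```bash
python3 -m creep '[[0,-5,0,0,0,0,0],[0,-15,0,0,0,0,0],[0,-30,0,0,0,0,0],[0,-30,0,0,0,0,0],[0,-30,0,0,0,0,0]]'
python3 -m creep '[[0,-20,0,0,0,0,0],[0,0,0,0,0,0,0],[0,0,0,0,0,0,0],[0,0,0,0,0,0,0],[0,0,0,0,0,0,0]]'
python3 - <<'E'
from h import *
for n in('side','top','wrist'): cv2.imwrite(f'pics/{n}16.png',capture(n)[:,:,::-1])
im=cv2.imread('pics/side16.png'); crop(im,180,220,320,340,5,'pics/c27.png')
E
```

```text
time_s: 19.9
eef_pos: [0.408, 0.231, 0.2149]
ee_rot: [-1.134, -1.307, 1.311]
contact_force: [0.8, 0.6, -0.8]
width: 0.0003
time_s: 20.4
eef_pos: [0.4098, 0.2316, 0.2381]
ee_rot: [-1.138, -1.313, 1.306]
contact_force: [0.8, -0.1, 0.3]
width: 0.0002
```

View pics/c27.png

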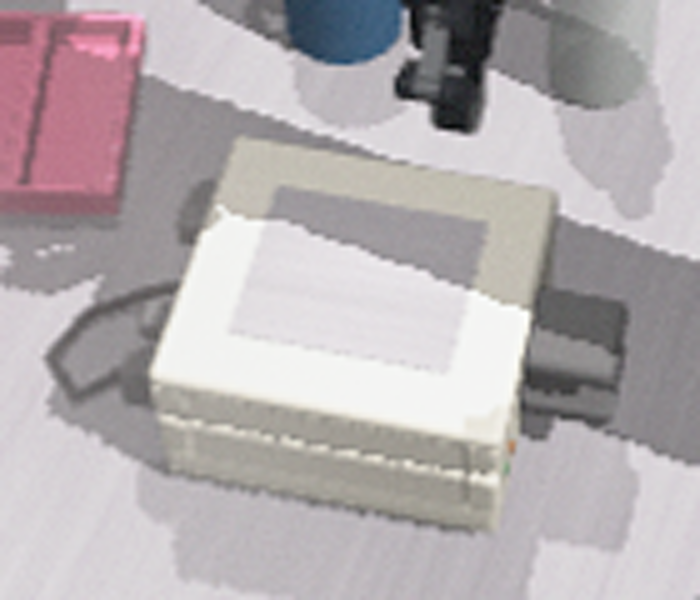

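View pics/top16.png

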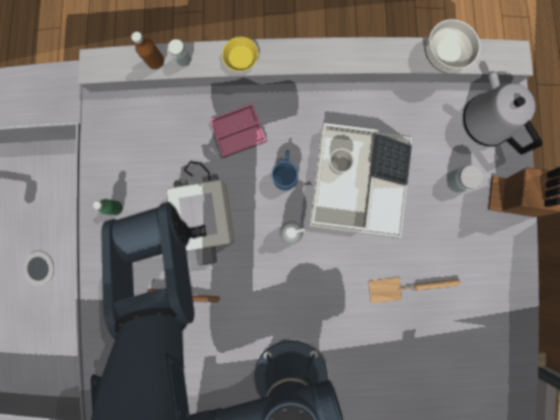

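View pics/wrist16.png

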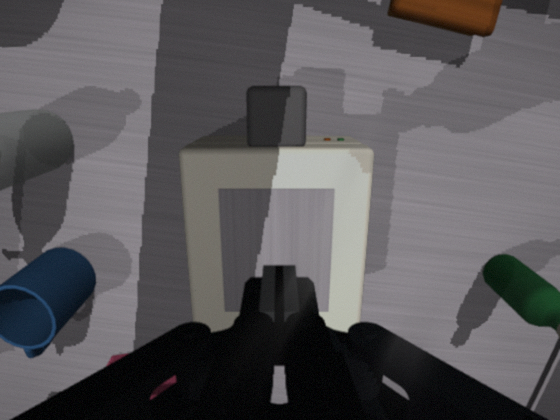

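The lid is shut, with an even thin seam all along it. The waffle plate (391,160), pump (291,233), mug (285,175) and cup (340,160) are where they were at the start, and the robot is clear of everything.

```bash
python3 -c "
from rig import *
print(hand_in())"
```

```text
the job is handed in; nothing more can be done
None
```

The ridged plate is in the toaster's base with its ridge up and running hinge to handle. I let go of it, then closed the lid fully. The job was handed in at about 20.5 s of the 72 s allowed; `hand_in()` gives no verdict.

**Plate:** I pinched it across the ridge, levelled and turned it, then lowered it until it touched the ledge and let go. The wrist view afterwards put it within 0.1 mm of the pocket's centre and lined up with the toaster. The same view gave about 0.026 rad of tilt, which I take as measurement noise but is fairly close to the 0.035 limit. It also put the plate about 2 mm low, which is within the camera's error; no finer height check was made.

**Lid:** I pushed it shut from behind with closed fingers. It stopped hard with the fingertips 35.5 mm above the hinge plane, where 36 mm is expected for a shut lid. The side view shows an even thin seam.

**Checks that disagreed or fell short:**
- My early side-camera estimate of the pocket was about 5 mm off the other two views. I used the wrist and top views, which agreed.
- The final press on the lid reached 67 N at the wrist. That is under the 120 N wrist limit, and only the fingers were in contact.
- The waffle plate, pump, mug and cup look unmoved in the last top view. The brush is partly hidden behind the arm there, and I compared things by eye, not by measurement.

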